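# Fetch the denture brush from its lidded case

### The job

Three lidded cases stand in a row; the denture brush is kept in the one whose lid carries a single long raised bar running front to back. Open only that lid, all the way to its stop, lift the brush out and set it down, without dropping it, bristles down and lengthways in the middle of the steel soap rack; then shut that lid again. Leave the other two lids shut, and do not disturb the pot, tumbler, comb or glasses stand.

Things in the scene. Friction and masses are not known exactly. Their poses are not given: they have to be found in the camera images.
- lid_bar (a joint): Angle of the lid of the case with the single long raised bar (the one that holds the brush): 0 = shut, grows as it opens, 1.047 rad (60 degrees) = its stop. All three lids: stiff hinges that stay where left (0.5 to 1 N at the tab moves them), no latch, flat plates 150 x 86 x 5 mm hinged on the rim farthest from the robot.
- case_bar: White open box of the lid with one long bar: 150 mm front to back (x, away from the robot), 86 wide (y), 46 high, walls and floor 4 mm; origin under its middle; fixed on a 6 mm plate, so its rim is 52 mm above the sill. The lid at its stop still leans 30 degrees from vertical over the box towards the robot: reach in beneath it leaning likewise, fingers pointing down and away from the robot.
- lid_disc (a joint): Angle of the lid of the case with a raised round disc (48 mm) on its lid: 0 = shut, grows as it opens, 1.047 rad (60 degrees) = its stop. Keep shut.
- lid_pair (a joint): Angle of the lid of the case with two short raised bars across its lid: 0 = shut, grows as it opens, 1.047 rad (60 degrees) = its stop. Keep shut.
- tab_bar (a point): Grip point of the thumb tab of the lid with one long raised bar (96 x 14 mm, 3 mm high, front to back). The tab (24 mm wide, 8 thick) sticks out 35 mm from the middle of the lid's front edge; the point is 11 mm from its free end, in mid-width and mid-thickness, 174 mm from the hinge line along the lid and 4 mm above it. Axes turn with the lid; when shut x points to the hinge, y along it, z up.
- hinge_bar (a point): Middle of the hinge line of that lid, on the top of the box's far rim, 52 mm above the sill; fixed. x points from the tab to the hinge (away from the robot), y along the hinge, z up. The cases stand in a row along y in any order, 94 mm from middle to middle; shut lids rise 8 mm above this point.
- tab_disc (a point): Grip point of the thumb tab of the lid with a round disc. The tab (24 mm wide, 8 thick) sticks out 35 mm from the middle of the lid's front edge; the point is 11 mm from its free end, in mid-width and mid-thickness, 174 mm from the hinge line along the lid and 4 mm above it. Axes turn with the lid; when shut x points to the hinge, y along it, z up.
- tab_pair (a point): Grip point of the thumb tab of the lid with two short bars across. The tab (24 mm wide, 8 thick) sticks out 35 mm from the middle of the lid's front edge; the point is 11 mm from its free end, in mid-width and mid-thickness, 174 mm from the hinge line along the lid and 4 mm above it. Axes turn with the lid; when shut x points to the hinge, y along it, z up.
- brush_center (a point): Centre (half-way up) of the loose denture brush, 108 mm long (x), 22 wide (y), 41 high (z up), about 70 g. Wooden back: its top 15 mm (5.5 to 20.5 mm above this point); below it stiff bristles, 94 x 18 mm, 26 high, on which it stands. It starts bristles down in the middle of the case, lengthways, its top 1 mm under the rim, 28 mm free each side, 17 at the ends. Lift it straight up 15 mm, then along the lid's lean.
- brush: The same brush; origin at the middle of its underside (bristle tips), axes as for brush_center.
- rack_top (a point): Middle of the slatted top of the stainless soap rack, 22 mm above the sill. Rack 160 mm long (x) by 100 mm wide (y), fixed; rails 33 mm above the sill along its two long sides. z up. It stands to the left of the row.
- pot: Tall round navy lidded denture pot, 86 mm across, 134 mm high; origin under its middle. Leave alone.
- tumbler: Clear acrylic tumbler, 72 mm across, 105 mm high; origin under its middle. Leave alone.
- comb: Black plastic comb lying flat, 150 mm (y) x 34 x 5 mm; origin under its middle. Leave alone.
- glasses_stand: Chrome clip stand with reading glasses, base 84 mm across, 131 mm high, glasses 128 mm wide (y); origin under its middle. Leave alone.

How it is judged:
By the outcome, as a careful person would: the job done as asked, in the order asked, and still so for the second after the job is handed in, with the robot touching nothing.
It also fails if it takes over 67 s, if anything falls off the work surface, if the arm or the gripper's body presses on something with over 40 N, if the wrist force passes 120 N, or if a joint passes its speed limit or range.

### The arm

A 6-joint arm with a two-finger parallel gripper is mounted at the origin on the work surface. World frame = base frame: x ahead of the robot, y to its left, z up, the work surface at z = 0. Lengths are in mm, angles in rad, forces in N, time in s.
With the tool pointing down it reaches from about 300 to 875 mm from the base axis. Payload 6.4 kg.
Tool frame: the origin (TCP) lies between the finger pads; the fingertips stand tips_ahead ahead of it and the grasp point (between the pads) lies 8 mm behind it (tips_ahead is the distance from the TCP to the fingertips, in mm); z points along the fingers, x is the direction in which the jaws open and shut, and the axes are right-handed (so a half turn about z gives the same grasp; the last joint's range is limited). The gripper opens to 88 mm and grips with 3 to 60 N. Pads are 18 mm wide; open, the fingers measure 123 mm over their backs; the gripper's body (75 mm by 187 mm) begins 45 mm behind the grasp point.
Start: joints at [1.108, 0.181, 1.607, -0, 1.354, -0.206], TCP at [146.03, 556.162, 249.714] pointing down, gripper open.
Joint ranges: [-2.99, 2.99], [-0.89, 2.07], [0.3, 2.58], [-1.14, 4.28], [0, 2.63], [-3.12, 3.12]. Speed limits (rad/s): [2.57, 2.57, 3.01, 3.14, 3.14, 3.14].

### API

Orientations are given as a 3x3 rotation matrix whose columns are the frame's x, y, z axes.
In Python, from cell import state, grab_frame, finish_job, tips_ahead gives the robot as it stands.
- The arm moves only by the tool arm_command, never from a script. Its argument "rows" is a list of rows, each a list of 3 entries, a list of its own where there are three numbers: the shift along the tool's x, y, z in cm, then the turn, a rotation vector about the tool's x, y, z in rad, then the opening in per cent of the stroke, from 0 (shut) to 100 (fully open). In form: [[[dx, dy, dz], [ax, ay, az], jaw], ...]. A call has 1 to 10 rows; each row is the pose to reach, as a shift and turn from the pose measured when the call began, along the tool's axes at that moment; what a row does not reach only later rows make up. A row lasts 1/8 s, in which the tool goes at most 62.5 mm and 10.7 degrees, less where a joint would pass 70% of its speed; a pose out of reach is approached as far as the arm can. A call with a gripper value outside its range is refused whole. The fingers move at their own pace and stop on an object; "squeeze" is the grip in N (left out, the last holds). Time passes only in rows, so rows that repeat a pose let the fingers close. It gives the time, the measured TCP pose, the force and the opening at its end, in the units of the state.
- state(): the state, without advancing time (a new reading comes with each control period).
- grab_frame(name): name is "scene" or "side" or "wrist"; returns a dict with "img" (400x640x3 uint8, red, green, blue), "depth" (400x640 float32, mm along the optical axis (not along the pixel's ray), 0 where there is no reading), "intrinsics" (3x3 intrinsics, pixels), "dist" ([k1, k2, p1, p2, k3] as OpenCV has them; the pictures are not rectified), "T" (4x4, takes a point from camera to world coordinates); the wrist camera has in their place "hand_eye" (4x4, takes a point from camera to tool coordinates, whose origin is the TCP and whose axes are the tool frame's). Camera axes: x right, y up, looking along -z (the intrinsics and any distortion apply to the point x, -y, -z); pixel columns grow to the right and rows downward; lengths in mm; the calibration is good to about 2 mm. A picture is of the moment at which its call begins: read the wrist's pose just before it.
- finish_job(): hands the job in, once; it reports no verdict.
The state is a dict: "clock": time; "qpos": joint angles; "qd": joint speeds; "tau": joint torques, N m; "tcp_pos": TCP position; "orientation": TCP orientation; "ft_force": force on the tool from outside, world axes, zero at the start; "torque": the same for the moment, N m; "width": finger opening in mm.
Only numpy, scipy, OpenCV 4.12 (cv2) and the standard library are available. Lean on these libraries where they do the work, as an engineer would, in place of code of your own. Each camera call takes 0.05 s, during which the arm holds its last target.

## Working session

There is one attempt and no reset: what is moved stays moved. The work goes in short steps, Python scripts to look and compute and a tool call to move; the robot and the scene stay as the last step left them, time stands still between calls to the robot, and variables do not carry over. Pictures are saved under pics/ and viewed, and the job is handed in when it is done.

Besides the shell and the picture viewer there is one more tool, called after "Call:" as name([rows], argument=value, ...), one row to a line, values as JSON. arm_command: Moves the arm, as the interface text tells. Its arguments: {"type":"object","properties":{"rows":{"type":"array","items":{"type":"array"}},"squeeze":{"type":"number"}},"required":["rows"]}

```bash
ls; mkdir -p pics; python3 - <<'E'
from cell import state, grab_frame, tips_ahead
import cv2, numpy as np
s=state(); print(s); print(tips_ahead)
for n in ["scene","side","wrist"]:
    f=grab_frame(n); cv2.imwrite(f"pics/{n}0.png",f["img"][:,:,::-1]); np.savez(f"pics/{n}0.npz",**f)
    print(n,f["intrinsics"],f["dist"],f.get("T"),f.get("hand_eye"))
E
```

```text
pics
{'clock': 0.0, 'qpos': array([ 1.10771148e+00,  1.81531085e-01,  1.60797858e+00,  1.07129575e-05,
        1.35381522e+00, -2.06299466e-01]), 'qd': array([-0.00100226, -0.0013718 , -0.00049605,  0.00086227,  0.00101382,
       -0.00034577]), 'tau': array([ 1.63181401e-03, -4.33890975e+01, -3.41838670e+01,  7.02458597e-02,
        3.89258098e-02, -1.32406499e-04]), 'tcp_pos': array([145.78125281, 555.6858627 , 248.82995124]), 'orientation': array([[ 2.53974229e-01,  9.67210669e-01, -7.83163758e-04],
       [ 9.67209503e-01, -2.53975174e-01, -1.54511411e-03],
       [-1.69335500e-03, -3.65064265e-04, -9.99998500e-01]]), 'ft_force': array([-0.41345262, -0.96126377,  0.37639938]), 'torque': array([-0.08640951,  0.03697666,  0.0070766 ]), 'width': 88.24534207267476}
11.0
scene [[372.99594961   0.         318.74023574]
 [  0.         372.99594961 203.35992383]
 [  0.           0.           1.        ]] [-0.07477534  0.          0.          0.          0.        ] [[-5.26889553e-01 -5.80751140e-01  6.20576758e-01  1.19864934e+03]
 [ 8.49837576e-01 -3.48993162e-01  3.94942867e-01  3.7286
[... 386 characters left out ...]
207e-01  1.23743190e+01]
 [-6.31134310e-01  4.49794455e-01 -6.31944959e-01 -6.93222668e+02]
 [ 1.78609004e-02  8.22915923e-01  5.67882357e-01  6.66204057e+02]
 [ 0.00000000e+00  0.00000000e+00  0.00000000e+00  1.00000000e+00]] None
wrist [[318.1338727    0.         318.42206993]
 [  0.         318.1338727  194.76131226]
 [  0.           0.           1.        ]] [-0.00176062  0.          0.          0.          0.        ] None [[ 9.99999101e-01 -3.89889866e-05  1.34056766e-03  1.44348219e-01]
 [ 3.91842992e-04 -9.47467390e-01 -3.19852139e-01 -8.44500760e+01]
 [ 1.28261485e-03  3.19852377e-01 -9.47466523e-01 -1.35503769e+02]
 [ 0.00000000e+00  0.00000000e+00  0.00000000e+00  1.00000000e+00]]
```

View pics/scene0.png

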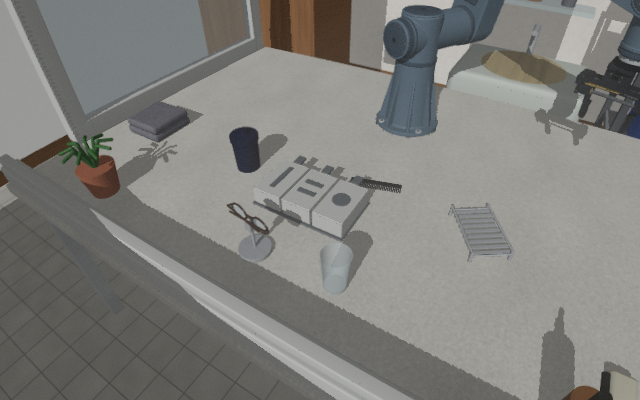

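View pics/side0.png

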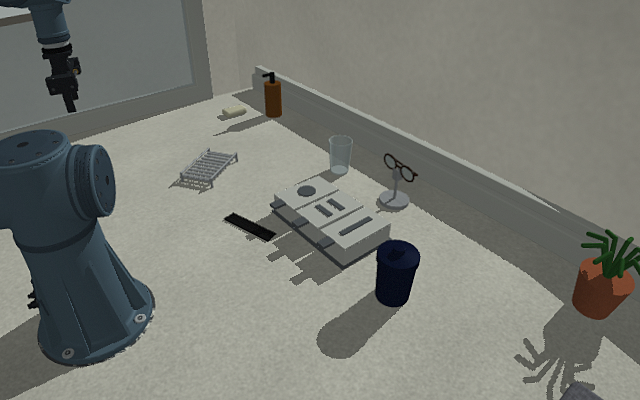

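View pics/wrist0.png

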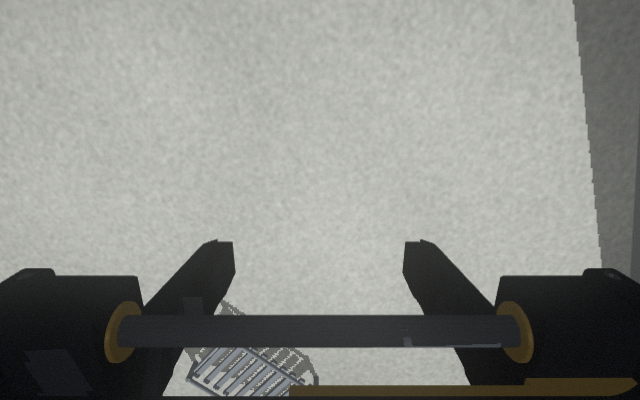

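The bar lid is the rightmost case (scene about (283,177), side about (357,225)), next to the navy pot. The pair case is in the middle and the disc case is on the rack side. The rack is at scene (480,232). Next I'll zoom in and measure.

```bash
cat > h.py <<'E'
import numpy as np, cv2
def load(n): 
    d=np.load(f"pics/{n}.npz"); return {k:d[k] for k in d.files}
def rays(f,px,T=None):
    T=f["T"] if T is None else T
    u=cv2.undistortPoints(np.array(px,float).reshape(-1,1,2),f["intrinsics"],f["dist"]).reshape(-1,2)
    d=np.c_[u[:,0],-u[:,1],-np.ones(len(u))]
    return T[:3,3],d@T[:3,:3].T
def onplane(f,px,z,T=None):
    o,d=rays(f,px,T); return o+d*((z-o[2])/d[:,2])[:,None]
def dep(f,T=None):
    T=f["T"] if T is None else T
    h,w=f["depth"].shape
    g=np.stack(np.meshgrid(np.arange(w),np.arange(h)),-1).reshape(-1,2)
    o,d=rays(f,g,T); P=o+d*f["depth"].reshape(-1,1)
    P[f["depth"].ravel()==0]=np.nan
    return P.reshape(h,w,3)
def tri(f1,p1,f2,p2,T1=None,T2=None):
    o1,d1=rays(f1,[p1],T1);o2,d2=rays(f2,[p2],T2)
    A=np.c_[d1[0],-d2[0]]; t=np.linalg.lstsq(A,o2-o1,rcond=None)[0]
    a=o1+t[0]*d1[0];b=o2+t[1]*d2[0]; return (a+b)/2,np.linalg.norm(a-b)
def wT(s,f):
    T=np.eye(4);T[:3,:3]=s["orientation"];T[:3,3]=s["tcp_pos"];return T@f["hand_eye"]
E
python3 - <<'E'
from h import *
a=load("scene0");b=load("side0")
def crop(f,x,y,w,h,k,n): cv2.imwrite(n,cv2.resize(f["img"][y:y+h,x:x+w,::-1],None,fx=k,fy=k,interpolation=cv2.INTER_CUBIC))
crop(a,220,120,190,140,4,"pics/c1.png"); crop(b,210,140,190,150,4,"pics/c2.png")
for f,pts in((a,[(340,150),(283,177),(300,195),(342,200),(480,232),(200,220)]),(b,[(357,225),(330,208),(307,191),(208,168),(200,250)])):
    P=dep(f)
    for u,v in pts: print((u,v),P[v,u].round(0))
E
```

```text
(340, 150) [ 293. -117.   -1.]
(283, 177) [ 565. -147.   59.]
(300, 195) [603. -64.  59.]
(342, 200) [564.  40.  59.]
(480, 232) [435. 378.   5.]
(200, 220) [ 773. -280.   -1.]
(357, 225) [ 567. -154.   61.]
(330, 208) [563. -60.  57.]
(307, 191) [561.  31.  61.]
(208, 168) [434. 359.  23.]
(200, 250) [260.  57.   0.]
```

View pics/c1.png

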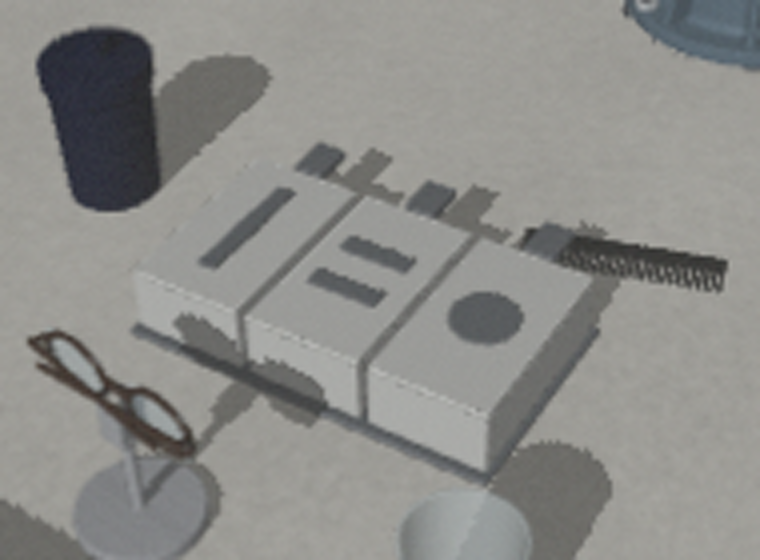

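View pics/c2.png

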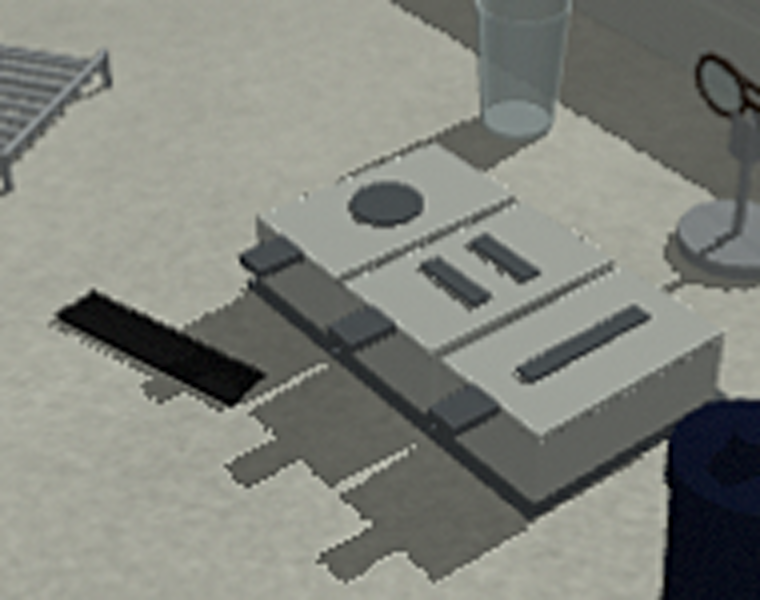

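```bash
python3 - <<'E'
from h import *
for n,(x,y,w,h) in(("scene0",(245,150,145,100)),("side0",(262,170,140,110))):
    f=load(n);P=dep(f);g=cv2.cvtColor(f["img"],cv2.COLOR_RGB2GRAY).astype(int)
    Z=P[...,2]
    print(n, "gray lid/bar/tab sample", g[177,283] if n=="scene0" else g[225,357])
    roi=np.zeros(g.shape,bool);roi[y:y+h,x:x+w]=1
    m=(roi&(g<125)&(Z>49)&(Z<68)).astype(np.uint8)
    nn,lab,st,c=cv2.connectedComponentsWithStats(m)
    for i in range(1,nn):
        if st[i,4]>25:
            px=np.argwhere(lab==i)[:,::-1]
            q=onplane(f,px,60); mc=q.mean(0)
            r=cv2.minAreaRect(q[:,:2].astype(np.float32))
            print(i,st[i],c[i].round(1),"z",np.nanmedian(Z[lab==i]).round(1),"mean@60",mc.round(1),"rect",np.round(r[0],1),np.round(r[1],1),round(r[2],1))
    m2=(roi&(g>=125)&(Z>52)&(Z<66)).astype(np.uint8)
    q=onplane(f,np.argwhere(m2)[:,::-1],57); r=cv2.minAreaRect(q[:,:2].astype(np.float32)); print("lids",r)
E
```

```text
scene0 gray lid/bar/tab sample 84
1 [245 150  14  11  72] [251.3 155.8] z 57.8 mean@60 [ 531.7 -287.7   60. ] rect [ 528.8 -286.7] [25.4 58.5] 75.3
2 [294 156  12   9  67] [299.9 159.8] z 60.8 mean@60 [ 474.8 -150.9   60. ] rect [ 474.4 -150.2] [35.3 26.1] 2.4
3 [322 165  12  10  72] [327.5 169.5] z 60.4 mean@60 [473.2 -57.4  60. ] rect [473.1 -57.3] [24.4 36. ] 89.9
4 [270 167  24  20 129] [281.3 176.5] z 60.4 mean@60 [ 566.  -151.4   60. ] rect [ 564.8 -151.4] [98.9 16.2] 0.7
5 [279 169  30  31  60] [293.7 183.8] z 52.0 mean@60 [ 573.8 -103.7   60. ] rect [ 572.7 -103.2] [145.9   5.6] 0.1
6 [350 176  14  10  83] [356.9 180. ] z 60.3 mean@60 [472.3  36.1  60. ] rect [472.   35.8] [36.8 26. ] 2.4
7 [305 179  19   9  76] [313.9 183. ] z 60.4 mean@60 [543.8 -58.5  60. ] rect [543.7 -58.2] [17.5 51.7] 3.4
8 [310 179  28  33  56] [322.7 195.6] z 51.6 mean@60 [574.7 -10.7  60. ] rect [569.3 -10.6] [145.2   5.3] 0.1
9 [297 187  20  10  86] [306.2 191.4] z 60.6 mean@60 [584.  -57.2  60. ] rect [584.1 -57.4] [18.2 52.7] 2.6
10 [343 191  25  34  47] [354.7 207.6] z 51.9 mean@60 [572.   82.2  
[... 367 characters left out ...]
ect [560.9  35.5] [52.1 47.3] 52.4
13 [270 189  69  23 244] [295.  201.9] z 55.7 mean@60 [508.1  10.6  60. ] rect [533.   -0.6] [ 80.6 181.9] 60.5
14 [326 198  19  13 102] [335.2 204.2] z 59.9 mean@60 [581.  -58.8  60. ] rect [580.5 -58.7] [54.9 20.5] 89.4
15 [314 204  19  14 109] [323.2 210.4] z 59.6 mean@60 [540.8 -60.4  60. ] rect [541.  -58.7] [19.8 56.4] 0.1
16 [292 205  99  47 568] [331.  230.7] z 55.8 mean@60 [ 506.2 -131.4   60. ] rect [ 541.  -114.8] [181.9 179.6] 0.2
17 [338 216  35  20 192] [354.9 225.8] z 60.0 mean@60 [ 561.6 -153.2   60. ] rect [ 562.2 -153.2] [101.6  17.2] 1.7
lids ((551.2823486328125, -57.756622314453125), (176.93780517578125, 274.75390625), 0.619026243686676)
```

```bash
python3 - <<'E'
from h import *
a=load("scene0");b=load("side0")
def crop(f,x,y,w,h,k,n): cv2.imwrite(n,cv2.resize(f["img"][y:y+h,x:x+w,::-1],None,fx=k,fy=k,interpolation=cv2.INTER_CUBIC))
crop(a,435,190,90,80,8,"pics/c3.png"); crop(b,165,140,85,60,8,"pics/c4.png")
print("bar",tri(a,(281.3,176.5),b,(354.9,225.8)))
for z in (0,134):
  print("pot",z)
Pa=dep(a);Pb=dep(b)
for n,f,P in(("a",a,Pa),("b",b,Pb)):
    im=f["img"].astype(int); m=(im[...,2]>im[...,0]+12)&(im[...,2]<130)&(P[...,2]>8)&(P[...,2]<150)&(P[...,1]<-180)&(P[...,1]>-420)&(P[...,0]>380)&(P[...,0]<720)
    q=P[m]; print(n,m.sum(),np.nanmin(q,0).round(),np.nanmax(q,0).round())
    t=q[q[:,2]>125]; print("top",len(t),t.mean(0) if len(t) else 0, t.min(0),t.max(0))
    m=(P[...,2]>15)&(P[...,2]<40)&(P[...,1]>280)&(P[...,1]<480)&(P[...,0]>320)&(P[...,0]<560)
    q=P[m];print("rack",m.sum(),cv2.minAreaRect(q[:,:2].astype(np.float32)),np.percentile(q[:,2],[5,50,95]))
E
```

```text
bar (array([ 563.64689088, -152.25579031,   57.93975849]), np.float64(2.3768007406342138))
pot 0
pot 134
a 401 [ 495. -355.    8.] [ 562. -283.  137.]
top 26 [ 524.96099435 -319.00945583  132.60342875] [ 514.81707124 -328.98500414  125.29438031] [ 531.44329052 -308.11495035  136.98325747]
rack 1610 ((446.8603210449219, 376.12255859375), (168.1104736328125, 109.71309661865234), 33.73845672607422) [18.2210998  22.51078539 33.40718801]
b 2162 [ 474. -364.    8.] [ 559. -279.  136.]
top 104 [ 514.36507031 -322.4074247   132.09394499] [ 504.29784986 -332.8980121   125.08921182] [ 529.14482265 -310.48796777  135.74451586]
rack 883 ((446.0742492675781, 375.7207336425781), (172.1319580078125, 110.06158447265625), 34.708290100097656) [17.25802983 21.35274717 32.64203914]
```

View pics/c3.png

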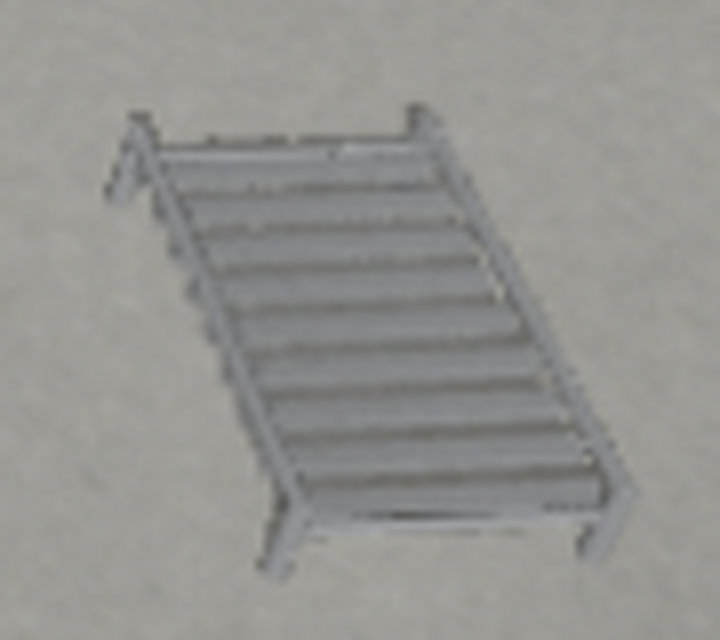

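View pics/c4.png

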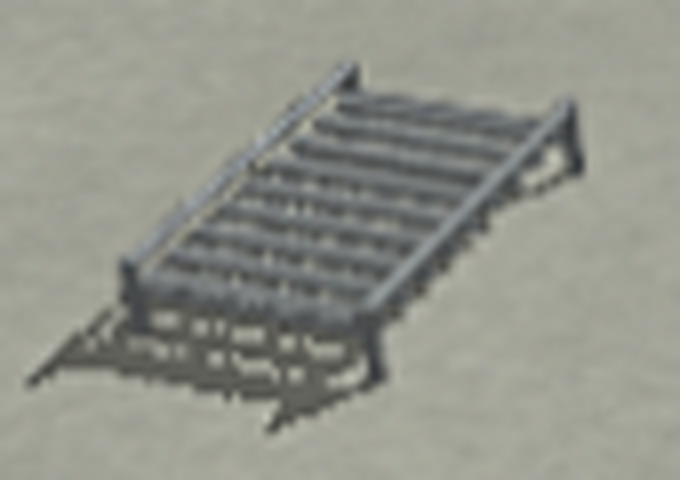

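```bash
python3 - <<'E'
from h import *
a=load("scene0");b=load("side0")
A=[(452.5,204.4),(486.9,203.8),(471.9,253.1),(513.1,251.3)];B=[(208.8,148.5),(236,152.8),(181,173.1),(211,178.8)]
qa=onplane(a,A,33);qb=onplane(b,B,33);print(qa.round(0),qb.round(0))
for p in A:
    k=np.argmin([np.linalg.norm(onplane(b,[q],33)-onplane(a,[p],33)) for q in B]);r=tri(a,p,b,B[k]);print(k,r[0].round(1),round(r[1],1))
print(qa.mean(0),qb.mean(0))
# tumbler, stand heights
E
```

```text
[[402. 288.  33.]
 [351. 368.  33.]
 [543. 378.  33.]
 [487. 463.  33.]] [[485. 454.  33.]
 [540. 374.  33.]
 [351. 364.  33.]
 [407. 281.  33.]]
3 [406.  286.3  33.1] 6.7
2 [351.3 367.2  32.2] 1.8
1 [541.6 378.1  30.9] 0.6
0 [486.6 461.7  30.3] 3.6
[445.88208144 374.13107244  33.        ] [445.55298132 368.41428566  33.        ]
```

```bash
cat >> h.py <<'E'
from scipy.spatial.transform import Rotation as R
def Rlean(a,yaw=0):  # a: angle below horizontal (deg); yaw deg of fingers' forward
    t=np.radians(a); z=np.array([np.cos(t),0,-np.sin(t)]); y=np.array([np.sin(t),0,np.cos(t)])
    M=np.c_[np.cross(y,z),y,z]; return R.from_euler('z',yaw,degrees=True).as_matrix()@M
def rel(p,M,s=None):
    from cell import state
    s=s or state(); O=s["orientation"]
    d=O.T@(np.array(p,float)-s["tcp_pos"])/10; r=R.from_matrix(O.T@M).as_rotvec()
    print("shift cm",d.round(2),"turn",r.round(3))
def st():
    from cell import state
    s=state();O=s["orientation"];print("t",round(s["clock"],2),"tcp",s["tcp_pos"].round(1),"z",O[:,2].round(3),"x",O[:,0].round(3),"w",round(s["width"],1),"f",s["ft_force"].round(1),"q",s["qpos"].round(2));return s
E
python3 -c "
from h import *
rel((385,373,260),Rlean(90))"
```

```text
shift cm [-11.61  27.77  -1.09] turn [-0.     0.001 -0.257]
```

Call:
arm_command([
  [[-11.6, 27.8, -1.1], [0, 0, -0.257], 60],
  [[-11.6, 27.8, -1.1], [0, 0, -0.257], 60],
  [[-11.6, 27.8, -1.1], [0, 0, -0.257], 60],
  [[-11.6, 27.8, -1.1], [0, 0, -0.257], 60],
  [[-11.6, 27.8, -1.1], [0, 0, -0.257], 60],
  [[-11.6, 27.8, -1.1], [0, 0, -0.257], 60],
  [[-11.6, 27.8, -1.1], [0, 0, -0.257], 60],
])

```text
clock: 1.02
tcp_pos: [384.9, 373.0, 259.8]
orientation: [[0.001, 1.0, -0.002], [1.0, -0.001, -0.001], [-0.001, -0.002, -1.0]]
ft_force: [-0.9, 1.0, 0.2]
width: 53.2
```

```bash
cat >> h.py <<'E'
def shot(n):
    from cell import state,grab_frame
    s=state();f=grab_frame("wrist");f["T"]=wT(s,f);np.savez(f"pics/{n}.npz",**{k:f[k] for k in("img","depth","intrinsics","dist","T")});cv2.imwrite(f"pics/{n}.png",f["img"][:,:,::-1]);return f
E
python3 - <<'E'
from h import *
st();f=shot("w1")
P=dep(f)
m=(P[...,2]>12)&(P[...,2]<45)&(abs(P[...,1]-373)<130)&(abs(P[...,0]-446)<130)
n,l,s_,c=cv2.connectedComponentsWithStats(m.astype(np.uint8))
print([tuple(x) for x in s_[1:] if x[4]>200])
q=P[m];print(cv2.minAreaRect(q[:,:2].astype(np.float32)),np.percentile(q[:,2],[5,50,95]))
rel((440,0,270),Rlean(90)); rel((470,-140,260),Rlean(90))
E
```

```text
t 1.02 tcp [384.9 373.  259.8] z [-0.002 -0.001 -1.   ] x [ 0.001  1.    -0.001] w 53.2 f [-0.9  1.   0.2] q [ 0.55  0.09  1.69 -0.    1.37 -1.02]
[(np.int32(246), np.int32(128), np.int32(147), np.int32(153), np.int32(6748))]
((443.5133972167969, 375.91180419921875), (167.70851135253906, 107.91748046875), 34.2873420715332) [19.48662937 22.49339314 33.35243659]
shift cm [-37.35   5.53  -0.98] turn [-0.002  0.001  0.001]
shift cm [-5.135e+01  8.520e+00  3.000e-02] turn [-0.002  0.001  0.001]
```

View pics/w1.png

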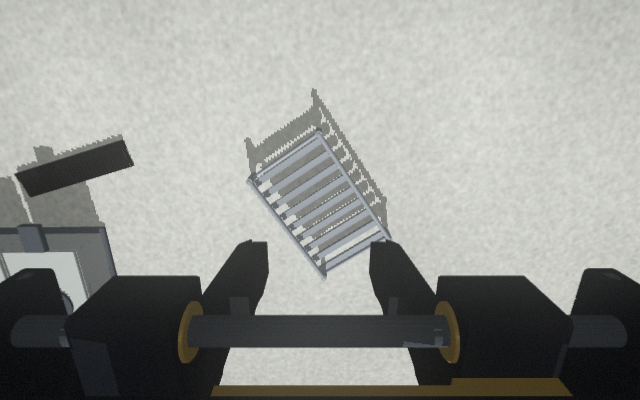

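The rack's rail ends are at about (320,131), (249,180), (388,240) and (324,278). The comb is at the far left (75,165).

```bash
python3 - <<'E'
from h import *
f=load("w1");print(onplane(f,[(320,131),(388,240),(249,180),(324,278)],33).round(1), onplane(f,[(320,131),(388,240),(249,180),(324,278)],33).mean(0))
a=load("scene0")
print(tri(f,(320,131),a,(486.9,203.8)),tri(f,(249,180),a,(452.5,204.4)),tri(f,(388,240),a,(513.1,251.3)),tri(f,(324,278),a,(471.9,253.1)))
E
```

```text
[[346.6 374.4  33. ]
 [482.5 460.2  33. ]
 [403.9 290.4  33. ]
 [538.  379.8  33. ]] [442.73644058 376.20462494  33.        ]
(array([347.03326713, 371.02901765,  29.73420139]), np.float64(6.77886074075326)) (array([403.52007126, 289.41302075,  34.16950075]), np.float64(2.4252053956314445)) (array([484.17398184, 461.9908512 ,  29.75446055]), np.float64(1.9000468841523772)) (array([540.08805703, 379.07981852,  29.76015041]), np.float64(1.514724761253023))
```

Call:
arm_command([
  [[-20, 5, -0.5], [0, 0, 0], 60],
  [[-20, 5, -0.5], [0, 0, 0], 60],
  [[-20, 5, -0.5], [0, 0, 0], 60],
  [[-51.3, 8.5, 0], [0, 0, 0], 60],
  [[-51.3, 8.5, 0], [0, 0, 0], 60],
  [[-51.3, 8.5, 0], [0, 0, 0], 60],
  [[-51.3, 8.5, 0], [0, 0, 0], 60],
  [[-51.3, 8.5, 0], [0, 0, 0], 60],
  [[-51.3, 8.5, 0], [0, 0, 0], 60],
  [[-51.3, 8.5, 0], [0, 0, 0], 60],
])

```text
clock: 2.33
tcp_pos: [469.9, -138.9, 260.0]
orientation: [[-0.0, 1.0, -0.002], [1.0, 0.0, -0.0], [-0.0, -0.002, -1.0]]
ft_force: [-0.1, 0.6, 0.6]
width: 53.1
```

```bash
python3 - <<'E'
from h import *
st();f=shot("w2")
rel((413,-152,107),Rlean(45))
E
```

```text
t 2.33 tcp [ 469.9 -138.9  260. ] z [-0.002 -0.    -1.   ] x [-0.  1. -0.] w 53.1 f [-0.1  0.6  0.6] q [-0.53 -0.02  1.8  -0.    1.36 -2.1 ]
shift cm [-1.4  -5.65 15.31] turn [-0.788 -0.001  0.001]
```

View pics/w2.png

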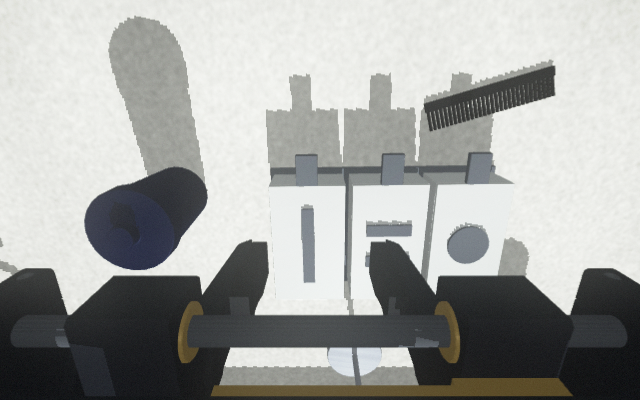

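The bar tab is at (306,169), with its free end at about row 154 and the lid edge at about row 183. The bar is at (308,245).

```bash
python3 - <<'E'
from h import *
f=load("w2");P=dep(f);g=cv2.cvtColor(f["img"],cv2.COLOR_RGB2GRAY)
print("bar tab corners", onplane(f,[(295.5,154),(317.5,154),(295,185),(317.5,185)],60).round(1), P[165,306],P[245,308],P[230,330])
print("lid edge", onplane(f,[(271,184),(344,184)],57).round(1), "bar ends",onplane(f,[(307,206),(308.5,283)],60).round(1))
a=load("scene0");print(tri(f,(308,244.5),a,(281.3,176.5)))
print(tri(f,(306,169.5),a,(299.9,159.8)))
E
```

```text
bar tab corners [[ 452.3 -163.5   60. ]
 [ 452.3 -140.    60. ]
 [ 486.8 -164.9   60. ]
 [ 486.8 -140.1   60. ]] [ 464.24797013 -152.45133019   60.25618402] [ 560.50470387 -151.31063706   59.83975391] [ 542.34943555 -125.57703017   57.30047472]
lid edge [[ 486.6 -191.7   57. ]
 [ 486.6 -110.7   57. ]] bar ends [[ 511.5 -151.9   60. ]
 [ 612.3 -151.2   60. ]]
(array([ 562.59145807, -152.77918876,   56.27772292]), np.float64(3.0900872514116675))
(array([ 470.48188807, -153.16202621,   56.41700187]), np.float64(1.127042158789557))
```

Call:
arm_command([
  [[-1.4, -5.7, 5], [-0.2, 0, 0], 60],
  [[-1.4, -5.7, 10], [-0.4, 0, 0], 60],
  [[-1.4, -5.7, 15.3], [-0.6, 0, 0], 60],
  [[-1.4, -5.7, 15.3], [-0.785, 0, 0], 60],
  [[-1.4, -5.7, 15.3], [-0.785, 0, 0], 60],
  [[-1.4, -5.7, 15.3], [-0.785, 0, 0], 60],
  [[-1.4, -5.7, 15.3], [-0.785, 0, 0], 60],
])

```text
clock: 3.25
tcp_pos: [421.2, -124.9, 149.3]
orientation: [[0.03, 0.746, 0.666], [1.0, -0.021, -0.021], [-0.001, 0.666, -0.746]]
ft_force: [0.4, -0.6, 1.0]
width: 52.8
```

```bash
python3 - <<'E'
from h import *
st();f=shot("w3")
rel((467,-152,51),Rlean(45))
E
```

```text
t 3.25 tcp [ 421.2 -124.9  149.3] z [ 0.666 -0.021 -0.746] x [ 0.03   1.    -0.001] w 52.8 f [ 0.4 -0.6  1. ] q [-0.98 -0.4   2.53  0.9   0.76 -3.12]
shift cm [-2.54 -3.06 10.42] turn [-0.057  0.021 -0.021]
```

View pics/w3.png

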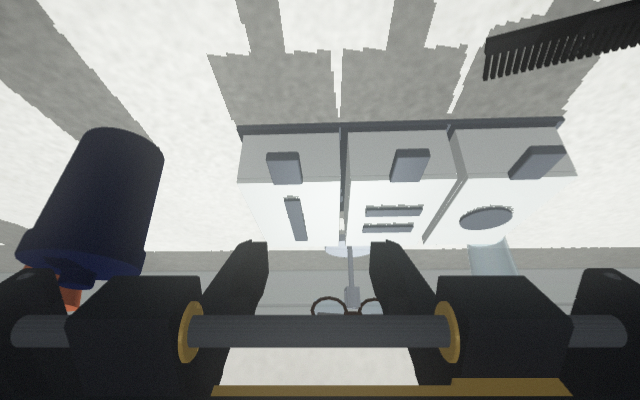

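```bash
cat > kin.py <<'E'
import numpy as np, json
from scipy.optimize import least_squares
from scipy.spatial.transform import Rotation as R
e=lambda s,a:R.from_euler(s,a).as_matrix()
def fk(q,p,sg=1):
    x0,y0,h,a2,L,ee,LT=p
    B=e('z',q[0]); F=e('y',q[1]+q[2])
    w=np.array([x0,y0,h])+a2*np.array([np.sin(q[1]),0,np.cos(q[1])])+F@np.array([ee,0,L])
    O=F@e('z',sg*q[3])@e('y',q[4])
    O=B@O@e('z',sg*q[5])@np.array([[0,-1,0],[-1,0,0],[0,0,-1.]])@np.diag([1,1,-1]) if 0 else B@O@e('z',sg*q[5])
    return B@w+LT*O[:,2],O
E
python3 - <<'E'
from kin import *
from h import st
s=st()
D=[([1.10771148,.181531085,1.60797858,0,1.35381522,-.206299466],[145.78,555.69,248.83]),
([.55,.09,1.69,0,1.37,-1.02],[384.9,373,259.8]),([-.53,-.02,1.8,0,1.36,-2.1],[469.9,-138.9,260]),(list(s["qpos"]),list(s["tcp_pos"]))]
for sg in(1,-1):
    r=least_squares(lambda p:np.concatenate([fk(q,p,sg)[0]-t for q,t in D]+[.03*(p-np.array([0,117,300,400,400,0,200]))]),[0,117,300,400,400,0,200])
    print(sg,r.x.round(1),r.cost,[ (fk(q,r.x,sg)[0]-t).round(1) for q,t in D])
    O=fk(D[3][0],r.x,sg)[1];print(O.round(3),s["orientation"].round(3)); print(fk(D[0][0],r.x,sg)[1].round(3))
E
```

```text
t 3.3 tcp [ 421.2 -125.1  149.2] z [ 0.666 -0.02  -0.746] x [ 0.03   1.    -0.001] w 52.8 f [ 1.3 -0.1  0.1] q [-0.98 -0.4   2.53  0.9   0.76 -3.12]
1 [  4.4 117.6 286.7 448.8 505.6  71.1 300.2] 14.852492600107645 [array([0.5, 0.6, 0. ]), array([-1.3,  0.1, -0.8]), array([ 0. , -0.2,  0.7]), array([-0.2, -0.4,  0.2])]
[[-0.03  -0.746  0.666]
 [-1.     0.022 -0.02 ]
 [ 0.001 -0.666 -0.746]] [[ 0.03   0.746  0.666]
 [ 1.    -0.022 -0.02 ]
 [-0.001  0.666 -0.746]]
[[-0.254 -0.967 -0.001]
 [-0.967  0.254 -0.002]
 [ 0.002  0.    -1.   ]]
-1 [ 488.3  119.2 -551.6  308.4  -39.  -210.8 -288.1] 812.8914566592631 [array([-5.8, -8.4,  5.3]), array([-0.4,  2.6, -1.8]), array([10.9, -4.6, -0.8]), array([-6.1, -0.4, -1.9])]
[[ 0.935 -0.265 -0.236]
 [-0.354 -0.698 -0.623]
 [ 0.001  0.666 -0.746]] [[ 0.03   0.746  0.666]
 [ 1.    -0.022 -0.02 ]
 [-0.001  0.666 -0.746]]
[[-0.621 -0.784 -0.001]
 [-0.784  0.621 -0.002]
 [ 0.002 -0.    -1.   ]]
```

```bash
cat >> kin.py <<'E'
PAR=[4.4,117.6,286.7,448.8,505.6,71.1,300.2]
LO=np.array([-2.99,-.89,.3,-1.14,0,-3.12]);HI=np.array([2.99,2.07,2.58,4.28,2.63,3.12])
def FK(q):
    p,O=fk(q,PAR); return p,O@np.diag([-1,-1,1.])
rng=np.random.default_rng(0)
def ik(p,M,seeds=(),n=25):
    best=[]
    for k in range(n):
        q0=np.array(seeds[k]) if k<len(seeds) else rng.uniform(LO,HI)
        def res(q):
            a,O=FK(q); return np.r_[(a-p)/10,R.from_matrix(M.T@O).as_rotvec()*10]
        r=least_squares(res,np.clip(q0,LO+1e-3,HI-1e-3),bounds=(LO,HI))
        if r.cost<1e-4 and not any(np.allclose(r.x,b,atol=.02) for b in best): best.append(r.x)
    return best
E
python3 - <<'E'
from kin import *
from h import Rlean
F=np.diag([-1,-1,1.])
hinge=np.array([637,-152,52.])
def tabp(th): t=np.radians(th); return hinge+(174)*np.array([-np.cos(t),0,np.sin(t)])+4*np.array([np.sin(t),0,np.cos(t)])
def show(n,p,M):
    for fl,MM in(("",M),("flip",M@F)):
        for q in ik(p,MM): print(n,fl,q.round(2), "margin",np.minimum(q-LO,HI-q).min().round(2))
for a in(40,50,60,70): M=Rlean(a); show(f"tab0 a{a}",tabp(0)+8*M[:,2],M)
for a in(75,90,105,120): M=Rlean(a); show(f"tab60 a{a}",tabp(60)+8*M[:,2],M)
M=Rlean(60); show("brush",np.array([562,-152,44.])+8*M[:,2],M)
show("brushup",np.array([562,-152,44.])+8*M[:,2]-150*M[:,2],M)
for yaw in(34,34-180): M=Rlean(60,yaw); show(f"rack{yaw}",np.array([444,375,56.])+8*M[:,2],M)
E
```

```text
tab0 a40  [-0.99  0.2   2.47  1.7   0.7   2.2 ] margin 0.11
tab0 a40 flip [-0.99  0.2   2.47  1.7   0.7  -0.94] margin 0.11
tab0 a50  [-0.89  0.11  2.41  1.34  0.54  2.65] margin 0.17
tab0 a50 flip [-0.89  0.11  2.41  1.34  0.54 -0.49] margin 0.17
tab0 a60  [-0.79  0.1   2.32  0.85  0.49 -3.07] margin 0.05
tab0 a60 flip [-0.79  0.1   2.32  0.85  0.49  0.07] margin 0.26
tab0 a70  [-0.7   0.12  2.21  0.42  0.57 -2.6 ] margin 0.37
tab0 a70 flip [-0.7   0.12  2.21  0.42  0.57  0.54] margin 0.37
tab60 a75  [-0.54  0.08  1.86  0.16  0.99 -2.19] margin 0.72
tab60 a75 flip [-0.54  0.08  1.86  0.16  0.99  0.95] margin 0.72
tab60 a90  [-0.47  0.23  1.67  0.    1.25 -2.05] margin 0.91
tab60 a90 flip [-0.47  0.23  1.67 -0.    1.25  1.1 ] margin 0.91
tab60 a105  [-0.42  0.39  1.48 -0.11  1.52 -1.97] margin 1.03
tab60 a105 flip [-0.42  0.39  1.48 -0.11  1.52  1.17] margin 1.03
tab60 a120  [-0.38  0.56  1.3  -0.19  1.77 -1.94] margin 0.86
tab60 a120 flip [-0.38  0.56  1.3  -0.19  1.77  1.2 ] margin 0.86
brush  [-0.62  0.3   2.1   0.78  0.42 -2.86] margin 0.26
brush flip [-0.62  0.3   2.1   0.78  0.42  0.28] margin 0.42
brushup  [-0.74 -0.13  2.2   0.52  0.74 -2.64] margin 0.38
brushup flip [-0.74 -0.13  2.2   0.52  0.74  0.5 ] margin 0.38
rack34  [ 0.46  0.26  2.11  0.25  0.26 -1.93] margin 0.26
rack34 flip [0.46 0.26 2.11 0.25 0.26 1.21] margin 0.26
rack-146  [ 0.52  0.75  1.33 -0.04  1.59  1.5 ] margin 1.03
rack-146 flip [ 0.52  0.75  1.33 -0.04  1.59 -1.64] margin 1.03
```

```bash
python3 - <<'E'
from kin import *
from h import *
M=Rlean(65);g=np.array([464,-152,56.])
for k in (-60,8):
    p=g+k*M[:,2];print(p.round(1),[q.round(2) for q in ik(p,M)]);rel(p,M)
E
```

```text
[ 438.6 -152.   110.4] [array([-0.8 , -0.11,  2.3 ,  0.49,  0.7 , -2.71])]
shift cm [-2.63 -1.23  4.11] turn [ 0.292  0.017 -0.025]
[ 467.4 -152.    48.7] [array([-0.74,  0.11,  2.26,  0.61,  0.52, -2.81])]
shift cm [-2.54 -3.19 10.62] turn [ 0.292  0.017 -0.025]
```

Call:
arm_command([
  [[-2.6, -1.2, 4.1], [0.15, 0.01, -0.02], 60],
  [[-2.6, -1.2, 4.1], [0.292, 0.017, -0.025], 60],
  [[-2.6, -1.2, 4.1], [0.292, 0.017, -0.025], 60],
  [[-2.6, -1.2, 4.1], [0.292, 0.017, -0.025], 60],
  [[-2.6, -1.2, 4.1], [0.292, 0.017, -0.025], 60],
])

```text
clock: 3.92
tcp_pos: [438.7, -151.3, 110.1]
orientation: [[-0.001, 0.906, 0.422], [1.0, 0.0, 0.001], [0.001, 0.422, -0.906]]
ft_force: [0.2, 0.3, -0.6]
width: 53.0
```

```bash
python3 - <<'E'
from h import *
st();f=shot("w4");M=Rlean(65)
rel(np.array([464,-152,56.])+8*M[:,2],M)
E
```

```text
t 3.92 tcp [ 438.7 -151.3  110.1] z [ 0.422  0.001 -0.906] x [-0.001  1.     0.001] w 53.0 f [ 0.2  0.3 -0.6] q [-0.8  -0.1   2.29  0.49  0.7  -2.71]
shift cm [-0.06  0.01  6.79] turn [-0.    -0.001  0.   ]
```

View pics/w4.png

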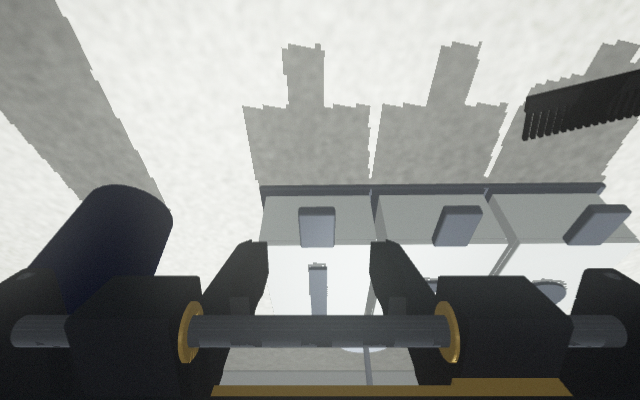

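The tab sits centred between the fingers, at columns 299–336 around 318. Going in.

Call:
arm_command([
  [[0, 0, 3], [0, 0, 0], 60],
  [[0, 0, 5], [0, 0, 0], 55],
  [[0, 0, 6.5], [0, 0, 0], 50],
  [[0, 0, 6.7], [0, 0, 0], 45],
  [[0, 0, 6.7], [0, 0, 0], 10],
  [[0, 0, 6.7], [0, 0, 0], 10],
  [[0, 0, 6.7], [0, 0, 0], 10],
  [[0, 0, 6.7], [0, 0, 0], 10],
], squeeze=10)

```text
clock: 4.97
tcp_pos: [467.0, -152.3, 50.1]
orientation: [[0.0, 0.906, 0.423], [1.0, 0.0, -0.001], [-0.001, 0.423, -0.906]]
ft_force: [-3.3, -4.4, 1.3]
width: 23.9
```

```bash
cat > arc.py <<'E'
from h import *; from kin import *
s=st()
hinge=np.array([637,-152,52.]);O=s["orientation"]
z0=O[:,2];g=s["tcp_pos"]-8*z0;print("grasp",g.round(1))
def seq(th0,ths,k):
    # rotate grasp about hinge
    q=None
    for th in ths:
        Rr=R.from_rotvec([0,np.radians(th-th0),0]).as_matrix()
        Rt=R.from_rotvec([0,np.radians((th-th0)*k),0]).as_matrix()
        gp=hinge+Rr@(g-hinge);M=Rt@O;p=gp+8*M[:,2]
        d=O.T@(p-s["tcp_pos"])/10;r=R.from_matrix(O.T@M).as_rotvec()
        qs=ik(p,M,[s["qpos"] if q is None else q],1);q=qs[0] if qs else None
        print(th,"[[%.1f,%.1f,%.1f],[%.2f,%.2f,%.2f],10]"%(*d,*r),p.round(0),None if q is None else q.round(2))
E
python3 - <<'E'
from arc import *
seq(0,range(0,61,5),5/6)
E
```

```text
t 4.97 tcp [ 467.  -152.3   50.1] z [ 0.423 -0.001 -0.906] x [ 0.     1.    -0.001] w 23.9 f [-3.3 -4.4  1.3] q [-0.74  0.12  2.24  0.6   0.53 -2.8 ]
grasp [ 463.6 -152.3   57.3]
0 [[0.0,0.0,0.0],[0.00,0.00,0.00],10] [ 467. -152.   50.] [-0.74  0.1   2.26  0.61  0.52 -2.81]
5 [[-0.0,0.7,-1.3],[0.07,0.00,-0.00],10] [ 468. -152.   65.] [-0.7   0.08  2.21  0.42  0.6  -2.59]
10 [[-0.0,1.5,-2.6],[0.15,0.00,-0.00],10] [ 469. -152.   80.] [-0.67  0.08  2.15  0.28  0.7  -2.43]
15 [[-0.0,2.4,-3.8],[0.22,0.00,-0.00],10] [ 473. -152.   94.] [-0.63  0.09  2.09  0.18  0.79 -2.32]
20 [[-0.0,3.4,-4.9],[0.29,0.00,-0.00],10] [ 477. -152.  108.] [-0.6   0.11  2.02  0.1   0.89 -2.23]
25 [[-0.0,4.5,-5.9],[0.36,0.00,-0.00],10] [ 483. -152.  122.] [-0.56  0.13  1.95  0.05  1.   -2.16]
30 [[-0.0,5.6,-6.8],[0.44,0.00,-0.00],10] [ 489. -152.  135.] [-0.53  0.17  1.87 -0.    1.1  -2.1 ]
35 [[-0.0,6.9,-7.6],[0.51,0.00,-0.00],10] [ 497. -152.  148.] [-0.5   0.21  1.79 -0.04  1.2  -2.06]
40 [[-0.0,8.2,-8.3],[0.58,0.00,-0.00],10] [ 506. -152.  160.] [-0.48  0.26  1.71 -0.07  1.3  -2.03]
45 [[-0.0,9.6,-8.8],[0.65,0.00,-0.00],10] [ 516. -152.  171.] [-0.45  0.32  1.63 -0.1   1.4  -2.  ]
50 [[-0.0,11.0,-9.3],[0.73,0.00,-0.00],10] [ 527. -152.  181.] [-0.43  0.37  1.54 -0.12  1.49 -1.98]
55 [[-0.0,12.4,-9.6],[0.80,0.00,-0.00],10] [ 539. -152.  190.] [-0.41  0.44  1.45 -0.14  1.59 -1.96]
60 [[-0.0,13.9,-9.8],[0.87,0.00,-0.00],10] [ 552. -152.  198.] [-0.39  0.5   1.36 -0.16  1.69 -1.95]
```

Call:
arm_command([
  [[0, 0.7, -1.3], [0.07, 0, 0], 10],
  [[0, 1.5, -2.6], [0.15, 0, 0], 10],
  [[0, 2.4, -3.8], [0.22, 0, 0], 10],
  [[0, 3.4, -4.9], [0.29, 0, 0], 10],
  [[0, 4.5, -5.9], [0.36, 0, 0], 10],
  [[0, 5.6, -6.8], [0.44, 0, 0], 10],
  [[0, 6.9, -7.6], [0.51, 0, 0], 10],
  [[0, 6.9, -7.6], [0.51, 0, 0], 10],
])

```text
clock: 5.98
tcp_pos: [497.6, -152.0, 149.2]
orientation: [[-0.001, 0.997, -0.074], [1.0, 0.001, -0.002], [-0.002, -0.074, -0.997]]
ft_force: [-4.8, -0.4, 2.6]
width: 23.9
```

```bash
python3 - <<'E'
from arc import *
d=g-hinge;th=np.degrees(np.arctan2(d[2],-d[0]));print("angle",th-1.3,np.hypot(d[0],d[2]))
th-=1.7
seq(th,[40,45,50,55,60,61,62],5/6)
E
```

```text
t 5.97 tcp [ 497.6 -152.   149.2] z [-0.074 -0.002 -0.997] x [-0.001  1.    -0.002] w 23.9 f [-4.8 -0.4  2.6] q [-0.5   0.22  1.78 -0.04  1.21 -2.06]
grasp [ 498.2 -152.   157.1]
angle 35.84070635528041 174.1405763733237
40 [[-0.0,0.7,-1.1],[0.07,0.00,-0.00],10] [ 506. -152.  160.] [-0.48  0.26  1.72 -0.07  1.29 -2.03]
45 [[-0.0,1.7,-2.3],[0.14,0.00,-0.00],10] [ 516. -152.  171.] [-0.45  0.31  1.63 -0.1   1.39 -2.  ]
50 [[-0.0,2.7,-3.4],[0.21,0.00,-0.00],10] [ 527. -152.  181.] [-0.43  0.37  1.54 -0.12  1.49 -1.98]
55 [[-0.0,3.8,-4.4],[0.28,0.00,-0.00],10] [ 539. -152.  190.] [-0.41  0.43  1.45 -0.14  1.59 -1.96]
60 [[-0.0,5.0,-5.3],[0.36,0.00,-0.00],10] [ 551. -152.  198.] [-0.39  0.5   1.36 -0.16  1.69 -1.95]
61 [[-0.0,5.2,-5.4],[0.37,0.00,-0.00],10] [ 554. -152.  200.] [-0.39  0.51  1.34 -0.17  1.71 -1.95]
62 [[-0.0,5.5,-5.6],[0.39,0.00,-0.00],10] [ 556. -152.  201.] [-0.38  0.52  1.32 -0.17  1.72 -1.95]
```

Call:
arm_command([
  [[0, 0.7, -1.1], [0.07, 0, 0], 10],
  [[0, 1.7, -2.3], [0.14, 0, 0], 10],
  [[0, 2.7, -3.4], [0.21, 0, 0], 10],
  [[0, 3.8, -4.4], [0.28, 0, 0], 10],
  [[0, 4.5, -4.9], [0.32, 0, 0], 10],
  [[0, 5.0, -5.3], [0.36, 0, 0], 10],
  [[0, 5.5, -5.6], [0.39, 0, 0], 10],
  [[0, 5.5, -5.6], [0.39, 0, 0], 10],
])

```text
clock: 6.98
tcp_pos: [553.8, -151.4, 200.1]
orientation: [[-0.0, 0.89, -0.455], [1.0, 0.001, 0.0], [0.001, -0.455, -0.89]]
ft_force: [-10.5, 0.2, 1.2]
width: 23.9
```

```bash
python3 - <<'E'
from arc import *
d=g-hinge;th=np.degrees(np.arctan2(d[2],-d[0]));print("angle",th-1.5,np.hypot(d[0],d[2]))
from cell import grab_frame
for n in("scene","side"):
    f=grab_frame(n);np.savez(f"pics/{n}1.npz",**f)
    x,y,w,h=(220,110,190,140) if n=="scene" else (250,100,190,150)
    cv2.imwrite(f"pics/{n}1.png",cv2.resize(f["img"][y:y+h,x:x+w,::-1],None,fx=4,fy=4,interpolation=cv2.INTER_CUBIC))
E
```

```text
t 6.97 tcp [ 553.8 -151.4  200.1] z [-0.455  0.    -0.89 ] x [-0.     1.     0.001] w 23.9 f [-10.5   0.2   1.2] q [-0.38  0.54  1.31 -0.17  1.74 -1.95]
grasp [ 557.4 -151.4  207.2]
angle 61.35740996980917 174.37911427161453
```

View pics/scene1.png

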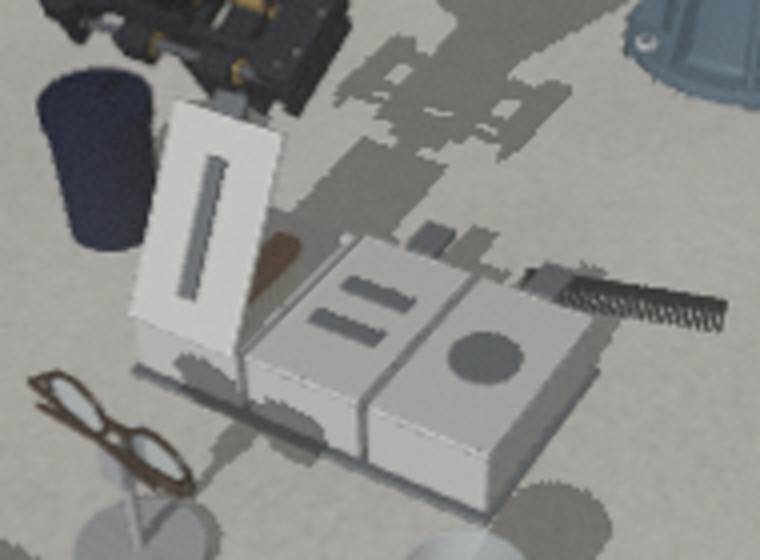

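View pics/side1.png

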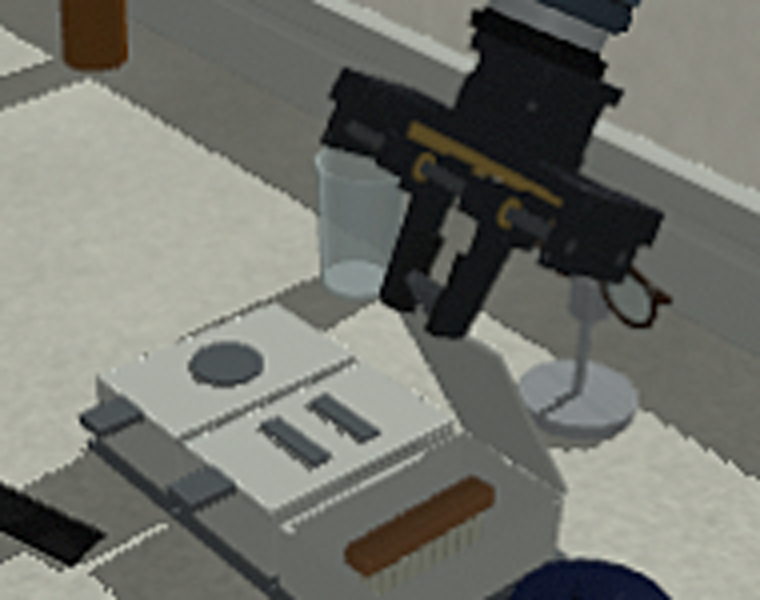

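The lid is open with the brown brush visible, and the other lids are shut. The force suggests the lid has met its stop, so I'll nudge slightly further to confirm.

Call:
arm_command([
  [[0, 0.4, -0.2], [0.01, 0, 0], 10],
  [[0, 0.4, -0.2], [0.01, 0, 0], 10],
])

```text
clock: 7.32
tcp_pos: [554.8, -151.3, 199.9]
orientation: [[0.001, 0.882, -0.471], [1.0, 0.0, 0.002], [0.002, -0.471, -0.882]]
ft_force: [-13.7, -2.0, 3.7]
width: 23.7
```

Call:
arm_command([
  [[0, -0.1, 0], [0, 0, 0], 60],
  [[0, -0.1, 0], [0, 0, 0], 60],
  [[0, -0.1, 0], [0, 0, 0], 60],
  [[0, -0.1, -3], [0, 0, 0], 60],
  [[0, -0.1, -7], [0, 0, 0], 60],
  [[0, -0.1, -9], [0, 0, 0], 60],
])

```text
clock: 8.07
tcp_pos: [597.7, -151.6, 282.0]
orientation: [[0.0, 0.884, -0.468], [1.0, 0.0, 0.001], [0.001, -0.468, -0.884]]
ft_force: [0.6, -0.6, 0.0]
width: 52.7
```

```bash
python3 - <<'E'
from h import *
from kin import *
s=st();M=Rlean(60);g=np.array([562,-152,45.])
p=g+8*M[:,2]-170*M[:,2];print(p)
rel((510,-152,300),Rlean(90));rel(p,M)
print([q.round(2) for q in ik(p,M,[s["qpos"]],1)])
E
```

```text
t 8.07 tcp [ 597.7 -151.6  282. ] z [-0.468  0.001 -0.884] x [0.    1.    0.001] w 52.7 f [ 0.6 -0.6  0. ] q [-0.36  0.58  1.08 -0.18  1.93 -1.96]
[ 481.         -152.          185.29611541]
shift cm [-0.04 -8.6   2.52] turn [-0.487 -0.001  0.   ]
shift cm [-0.05 -5.79 14.01] turn [-1.011e+00 -1.000e-03 -0.000e+00]
[array([-0.76, -0.19,  2.21,  0.5 ,  0.79, -2.63])]
```

Call:
arm_command([
  [[0, -5, 1], [-0.17, 0, 0], 50],
  [[0, -8.6, 2.5], [-0.34, 0, 0], 40],
  [[0, -8.6, 2.5], [-0.49, 0, 0], 39],
  [[0, -8.6, 5], [-0.67, 0, 0], 39],
  [[0, -7.5, 9], [-0.85, 0, 0], 39],
  [[0, -5.8, 14], [-1.01, 0, 0], 39],
  [[0, -5.8, 14], [-1.01, 0, 0], 39],
  [[0, -5.8, 14], [-1.01, 0, 0], 39],
  [[0, -5.8, 14], [-1.01, 0, 0], 39],
])

```text
clock: 9.2
tcp_pos: [484.1, -153.8, 189.7]
orientation: [[-0.0, 0.864, 0.503], [1.0, 0.002, -0.003], [-0.004, 0.503, -0.864]]
ft_force: [0.6, -0.6, -0.1]
width: 34.2
```

```bash
python3 - <<'E'
from h import *
s=st();f=shot("w5");P=dep(f)
im=f["img"].astype(int)
m=((im[...,0]>im[...,2]+30)&(P[...,2]>25)&(P[...,2]<75)&(abs(P[...,1]+152)<60)).astype(np.uint8)
q=P[m>0];print(m.sum(),np.percentile(q[:,2],[5,50,95]),cv2.minAreaRect(q[:,:2].astype(np.float32)),q.min(0),q.max(0))
E
```

```text
t 9.2 tcp [ 484.1 -153.8  189.7] z [ 0.503 -0.003 -0.864] x [-0.     1.    -0.004] w 34.2 f [ 0.6 -0.6 -0.1] q [-0.76 -0.19  2.2   0.5   0.8  -2.62]
1936 [45.85461951 50.91903366 51.88836463] ((559.4243774414062, -152.7073211669922), (107.30418395996094, 20.963150024414062), 1.6719603538513184) [ 505.61119081 -164.26892379   38.83281205] [ 613.28542022 -140.77935101   52.95340552]
```

View pics/w5.png

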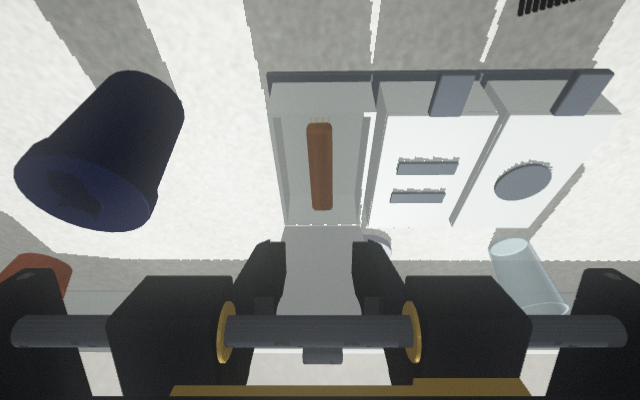

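The brush's brown back runs from (319,123) to (321,210) inside the open case. I'll cross-check it against the scene and side pictures.

```bash
python3 - <<'E'
from h import *
def mk(f,P,xr):
    im=f["img"].astype(int);m=((im[...,0]>im[...,2]+30)&(abs(P[...,1]+152)<45)&(abs(P[...,0]-560)<75)&(P[...,2]<60)).astype(np.uint8)
    n,l,s,c=cv2.connectedComponentsWithStats(m);k=1+np.argmax(s[1:,4]);return l==k
F={n:load(n) for n in("w5","side1")}
ends={}
for n,f in F.items():
    P=dep(f);m=mk(f,P,0);ys,xs=np.nonzero(m);q=onplane(f,np.c_[xs,ys],51)
    print(n,m.sum(),"onplane51 mean",q.mean(0).round(1),"x",q[:,0].min().round(1),q[:,0].max().round(1),"y",np.percentile(q[:,1],[1,99]).round(1))
    top=m&(P[...,2]>48);yy,xx=np.nonzero(top);t=onplane(f,np.c_[xx,yy],51)
    xb=(t[:,0]//10)*10
    lst=[(b,round(t[xb==b][:,1].mean(),1)) for b in np.unique(xb)];print(lst); print("z",np.percentile(P[top][:,2],[10,50,90]))
    L=np.array(lst)[1:-1];print("yaw",np.degrees(np.polyfit(L[:,0],L[:,1],1)[0]))
    ends[n]=(xx.mean(),yy.mean())
print(tri(F["w5"],ends["w5"],F["side1"],ends["side1"]))
E
```

```text
w5 1936 onplane51 mean [ 547.6 -152.6   51. ] x 499.3 611.3 y [-163.5 -141.8]
[(np.float64(500.0), np.float64(-153.4)), (np.float64(510.0), np.float64(-153.7)), (np.float64(520.0), np.float64(-153.4)), (np.float64(530.0), np.float64(-152.9)), (np.float64(540.0), np.float64(-152.6)), (np.float64(550.0), np.float64(-152.6)), (np.float64(560.0), np.float64(-152.1)), (np.float64(570.0), np.float64(-151.7)), (np.float64(580.0), np.float64(-151.3)), (np.float64(590.0), np.float64(-150.9)), (np.float64(600.0), np.float64(-150.6)), (np.float64(610.0), np.float64(-151.0))]
z [49.76532439 51.00107634 51.73831099]
yaw 1.965418860872987
side1 340 onplane51 mean [ 554.5 -159.1   51. ] x 501.0 612.6 y [-173. -145.]
[(np.float64(500.0), np.float64(-160.2)), (np.float64(510.0), np.float64(-156.8)), (np.float64(520.0), np.float64(-156.5)), (np.float64(530.0), np.float64(-155.8)), (np.float64(540.0), np.float64(-156.3)), (np.float64(550.0), np.float64(-154.7)), (np.float64(560.0), np.float64(-155.1)), (np.float64(570.0), np.float64(-154.7)), (np.float64(580.0), np.float64(-154.5)), (np.float64(590.0), np.float64(-154.0)), (np.float64(600.0), np.float64(-154.5)), (np.float64(610.0), np.float64(-154.7))]
z [49.04447603 51.01104117 52.7150813 ]
yaw 1.7049834994498771
(array([ 558.89334568, -152.29445086,   45.0318603 ]), np.float64(6.067591304061967))
```

```bash
python3 - <<'E'
from h import *
from kin import *
s=st();M=Rlean(60,1.8);g=np.array([560.5,-152.2,46.])
for k in(-60,-20,0):
    p=g+(8+k)*M[:,2];print(p.round(1));rel(p,M);print([q.round(2) for q in ik(p,M,[s["qpos"]],1)])
E
```

```text
t 9.25 tcp [ 483.9 -153.5  189.3] z [ 0.503 -0.002 -0.864] x [-0.001  1.    -0.003] w 34.4 f [0.  0.5 1.1] q [-0.76 -0.19  2.2   0.5   0.8  -2.62]
[ 534.5 -153.    91. ]
shift cm [ 0.07 -0.57 11.04] turn [ 0.004  0.018 -0.025]
[array([-0.68,  0.12,  2.15,  0.66,  0.56, -2.8 ])]
[ 554.5 -152.4   56.4]
shift cm [ 0.15 -0.58 15.04] turn [ 0.004  0.018 -0.025]
[array([-0.64,  0.24,  2.12,  0.74,  0.48, -2.86])]
[ 564.5 -152.1   39.1]
shift cm [ 0.18 -0.59 17.04] turn [ 0.004  0.018 -0.025]
[array([-0.63,  0.29,  2.1 ,  0.79,  0.45, -2.9 ])]
```

Call:
arm_command([
  [[0.1, -0.6, 4], [0, 0.01, -0.02], 39],
  [[0.1, -0.6, 8], [0, 0.018, -0.025], 39],
  [[0.1, -0.6, 11], [0, 0.018, -0.025], 39],
  [[0.1, -0.6, 11], [0, 0.018, -0.025], 39],
])

```text
clock: 9.75
tcp_pos: [535.4, -152.5, 90.5]
orientation: [[-0.033, 0.864, 0.502], [0.999, 0.028, 0.018], [0.001, 0.502, -0.865]]
ft_force: [-0.4, -0.5, 0.1]
width: 34.5
```

```bash
python3 - <<'E'
from h import *
from kin import *
s=st();M=Rlean(60,1.8);g=np.array([560.5,-152.2,46.])
for k in(-20,0):
    p=g+(8+k)*M[:,2];rel(p,M)
f=shot("w6")
E
```

```text
t 9.75 tcp [ 535.4 -152.5   90.5] z [ 0.502  0.018 -0.865] x [-0.033  0.999  0.001] w 34.5 f [-0.4 -0.5  0.1] q [-0.68  0.14  2.13  0.67  0.56 -2.8 ]
shift cm [-0.06 -0.06  3.91] turn [ 0.002 -0.002  0.001]
shift cm [-0.06 -0.06  5.91] turn [ 0.002 -0.002  0.001]
```

View pics/w6.png

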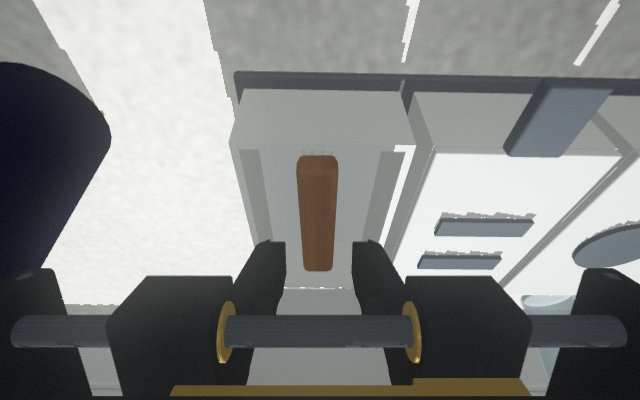

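The brush (columns 298–337) is centred between the fingers (285 and 353), with the case walls clear of them. Advancing and gripping.

Call:
arm_command([
  [[-0.06, -0.06, 2], [0, 0, 0], 39],
  [[-0.06, -0.06, 4], [0, 0, 0], 39],
  [[-0.06, -0.06, 5.2], [0, 0, 0], 39],
  [[-0.06, -0.06, 5.9], [0, 0, 0], 39],
  [[-0.06, -0.06, 5.9], [0, 0, 0], 39],
])

```text
clock: 10.42
tcp_pos: [564.7, -152.5, 40.7]
orientation: [[-0.033, 0.864, 0.503], [0.999, 0.029, 0.017], [-0.0, 0.503, -0.864]]
ft_force: [-0.3, -0.3, 0.6]
width: 34.4
```

Call:
arm_command([
  [[0, 0, 0.15], [0, 0, 0], 39],
  [[0, 0, 0.15], [0, 0, 0], 15],
  [[0, 0, 0.15], [0, 0, 0], 10],
  [[0, 0, 0.15], [0, 0, 0], 10],
  [[0, 0, 0.15], [0, 0, 0], 10],
  [[0, 0, 0.15], [0, 0, 0], 10],
], squeeze=25)

```text
clock: 11.18
tcp_pos: [565.6, -152.6, 39.7]
orientation: [[-0.033, 0.863, 0.503], [0.999, 0.029, 0.016], [-0.0, 0.504, -0.864]]
ft_force: [-3.1, 0.1, 5.6]
width: 21.9
```

```bash
python3 - <<'E'
from h import *
s=st();O=s["orientation"]
for d in((0,0,16),(-15*.577,0,31),(-75,0,16+130)): print(d,(O.T@np.array(d,float)/10).round(2))
E
```

```text
t 11.18 tcp [ 565.6 -152.6   39.7] z [ 0.503  0.016 -0.864] x [-0.033  0.999 -0.   ] w 21.9 f [-3.1  0.1  5.6] q [-0.63  0.31  2.07  0.79  0.45 -2.9 ]
(0, 0, 16) [-0.    0.81 -1.38]
(-8.655, 0, 31) [ 0.03  0.81 -3.11]
(-75, 0, 146) [  0.24   0.88 -16.39]
```

Gripped at 21.9 mm. Lifting straight up 16 mm, then along the lean.

Call:
arm_command([
  [[0, 0.4, -0.7], [0, 0, 0], 10],
  [[0, 0.8, -1.4], [0, 0, 0], 10],
  [[0, 0.8, -1.4], [0, 0, 0], 10],
  [[0, 0.8, -4], [0, 0, 0], 10],
  [[0, 0.8, -7], [0, 0, 0], 10],
  [[0.1, 0.8, -10], [0, 0, 0], 10],
  [[0.1, 0.8, -13], [0, 0, 0], 10],
  [[0.1, 0.8, -13], [0, 0, 0], 10],
])

```text
clock: 12.18
tcp_pos: [507.5, -154.4, 158.0]
orientation: [[-0.033, 0.862, 0.506], [0.999, 0.03, 0.014], [-0.003, 0.506, -0.862]]
ft_force: [0.2, -0.9, 0.1]
width: 21.6
```

```bash
python3 - <<'E'
from h import *
s=st();f=shot("w7")
from cell import grab_frame
for n in("side","scene"):
    f=grab_frame(n);np.savez(f"pics/{n}2.npz",**f)
    x,y,w,h=(220,90,190,140) if n=="scene" else (250,100,190,150)
    cv2.imwrite(f"pics/{n}2.png",cv2.resize(f["img"][y:y+h,x:x+w,::-1],None,fx=4,fy=4,interpolation=cv2.INTER_CUBIC))
E
```

```text
t 12.18 tcp [ 507.5 -154.4  158. ] z [ 0.506  0.014 -0.862] x [-0.033  0.999 -0.003] w 21.6 f [ 0.2 -0.9  0.1] q [-0.73 -0.07  2.17  0.56  0.72 -2.7 ]
```

View pics/w7.png

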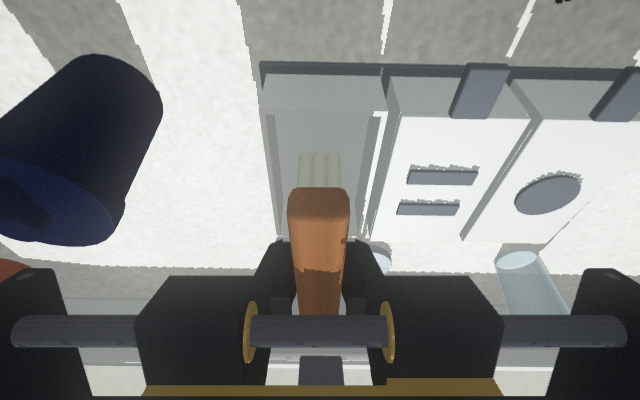

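View pics/side2.png

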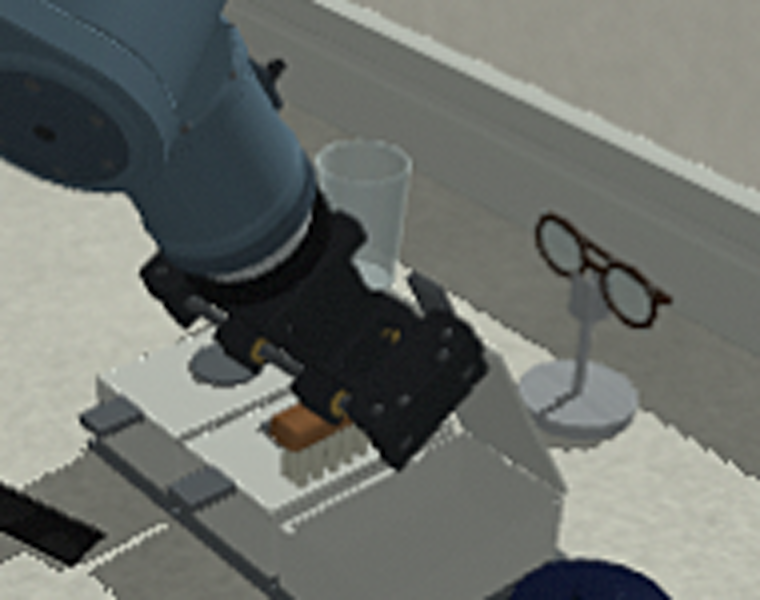

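The brush is held level between the fingers, with bristles visible at (320,170), and the lid is still open. Checking its tilt from depth.

```bash
python3 - <<'E'
from h import *
f=load("w7");P=dep(f);im=f["img"].astype(int)
m=(im[...,0]>im[...,2]+30);m[330:]=0;m[:185]=0;m[:,:285]=0;m[:,355:]=0
q=P[m];q=q[~np.isnan(q[:,0])];print(len(q),q.min(0).round(),q.max(0).round())
zt=np.percentile(q[:,2],90)
q=q[q[:,2]>np.percentile(q[:,2],35)]
A=np.c_[q[:,:2]-q[:,:2].mean(0),np.ones(len(q))]
k=np.linalg.lstsq(A,q[:,2],rcond=None)[0];print("slope deg x,y",np.degrees(np.arctan(k[:2])),"top z",k[2],q[:,:2].mean(0))
b=q[:,0]//8
for v in np.unique(b): print(v*8,np.median(q[b==v][:,2]).round(1),q[b==v][:,1].mean().round(1),len(q[b==v]))
E
```

```text
6613 [ 448. -167.  156.] [ 543. -142.  171.]
slope deg x,y [0.15442852 0.18587172] top z 169.55372409251052 [ 483.44900165 -154.84965057]
448.0 169.3 -155.8 539
456.0 169.6 -155.6 644
464.0 169.5 -155.4 548
472.0 169.6 -155.2 475
480.0 169.6 -154.9 420
488.0 169.6 -154.6 369
496.0 169.6 -154.2 320
504.0 169.6 -154.0 294
512.0 169.7 -153.7 249
520.0 169.7 -153.6 220
528.0 169.7 -153.2 210
536.0 169.2 -155.4 10
```

```bash
cat > plan.py <<'E'
from h import *; from kin import *
def plan(wps,s=None):
    from cell import state
    s=s or state();O=s["orientation"];q=s["qpos"]
    for p,M in wps:
        p=np.array(p,float);d=O.T@(p-s["tcp_pos"])/10;r=R.from_matrix(O.T@M).as_rotvec()
        qs=ik(p,M,[q],1); 
        if qs: dq=qs[0]-q;q=qs[0]
        print("[[%.1f,%.1f,%.1f],[%.2f,%.2f,%.2f]]"%(*d,*r),q.round(2) if qs else None,"maxdq",np.abs(dq).max().round(2) if qs else "-")
E
python3 - <<'E'
from plan import *
L=lambda y,a=60:Rlean(a,y)
c=np.array([444.5,374.7]);u=np.array([np.cos(np.radians(34)),np.sin(np.radians(34))])
t=c+5.6*u;print(t)
plan([((460,-152,210),L(1.9)),((440,-120,240),L(3)),((435,-60,250),L(6)),((430,0,250),L(10)),((430,60,250),L(14)),((430,120,250),L(18)),((430,180,240),L(22)),((435,240,220),L(26)),((440,300,200),L(30)),((t[0],350,180),L(34)),((t[0],t[1],150),L(34)),((t[0],t[1],53),L(34))])
E
```

```text
[449.14261041 377.83148026]
[[0.3,-1.3,-7.1],[0.00,-0.00,0.00]] [-0.81 -0.28  2.22  0.5   0.9  -2.67] maxdq 0.22
[[3.5,-1.4,-10.6],[0.00,0.01,-0.02]] [-0.8  -0.41  2.24  0.46  1.   -2.61] maxdq 0.14
[[9.6,-1.2,-11.7],[0.00,0.04,-0.06]] [-0.67 -0.5   2.27  0.42  1.02 -2.5 ] maxdq 0.13
[[15.6,-1.4,-11.8],[0.00,0.07,-0.12]] [-0.52 -0.54  2.29  0.39  1.01 -2.41] maxdq 0.15
[[21.6,-1.3,-11.7],[0.00,0.11,-0.18]] [-0.34 -0.53  2.29  0.34  0.97 -2.29] maxdq 0.18
[[27.6,-1.1,-11.6],[0.00,0.14,-0.24]] [-0.16 -0.49  2.27  0.29  0.91 -2.17] maxdq 0.18
[[33.6,-1.4,-10.6],[0.00,0.18,-0.30]] [ 0.02 -0.42  2.24  0.24  0.83 -2.05] maxdq 0.18
[[39.5,-1.8,-8.6],[0.00,0.21,-0.36]] [ 0.18 -0.3   2.21  0.2   0.73 -1.96] maxdq 0.16
[[45.5,-2.2,-6.5],[0.00,0.25,-0.42]] [ 0.32 -0.16  2.15  0.17  0.65 -1.89] maxdq 0.14
[[50.5,-2.3,-4.2],[0.00,0.28,-0.48]] [ 0.4  -0.04  2.09  0.17  0.59 -1.88] maxdq 0.12
[[53.3,-3.7,-1.6],[0.00,0.28,-0.48]] [ 0.46  0.05  2.07  0.13  0.5  -1.8 ] maxdq 0.09
[[53.3,-8.6,6.8],[0.00,0.28,-0.48]] [ 0.46  0.25  2.11  0.24  0.27 -1.92] maxdq 0.23
```

Call:
arm_command([
  [[0.3, -1.3, -7.1], [0, 0, 0], 10],
  [[3.5, -1.4, -10.6], [0, 0.01, -0.02], 10],
  [[9.6, -1.2, -11.7], [0, 0.04, -0.06], 10],
  [[15.6, -1.4, -11.8], [0, 0.07, -0.12], 10],
  [[21.6, -1.3, -11.7], [0, 0.11, -0.18], 10],
  [[27.6, -1.1, -11.6], [0, 0.14, -0.24], 10],
  [[33.6, -1.4, -10.6], [0, 0.18, -0.3], 10],
  [[39.5, -1.8, -8.6], [0, 0.21, -0.36], 10],
  [[45.5, -2.2, -6.5], [0, 0.25, -0.42], 10],
  [[45.5, -2.2, -6.5], [0, 0.25, -0.42], 10],
])

```text
clock: 13.58
tcp_pos: [437.2, 302.9, 195.4]
orientation: [[-0.505, 0.751, 0.426], [0.863, 0.435, 0.256], [0.007, 0.497, -0.868]]
ft_force: [0.1, -1.7, -1.4]
width: 21.5
```

```bash
python3 - <<'E'
from plan import *
st();f=shot("w8")
L=lambda y,a=60:Rlean(a,y)
t=(449.1,377.8)
plan([((t[0],350,180),L(34)),((t[0],t[1],120),L(34)),((t[0],t[1],75),L(34)),((t[0],t[1],53),L(34))])
E
```

```text
t 13.57 tcp [437.2 302.9 195.4] z [ 0.426  0.256 -0.868] x [-0.505  0.863  0.007] w 21.5 f [ 0.1 -1.7 -1.4] q [ 0.32 -0.16  2.15  0.18  0.65 -1.9 ]
[[3.6,2.1,3.2],[-0.00,0.03,-0.06]] [ 0.4  -0.04  2.09  0.17  0.59 -1.88] maxdq 0.12
[[6.0,0.3,9.1],[-0.00,0.03,-0.06]] [ 0.46  0.11  2.09  0.16  0.43 -1.82] maxdq 0.15
[[6.0,-1.9,13.0],[-0.00,0.03,-0.06]] [ 0.46  0.2   2.1   0.21  0.32 -1.88] maxdq 0.11
[[6.0,-3.0,14.9],[-0.00,0.03,-0.06]] [ 0.46  0.25  2.11  0.24  0.27 -1.92] maxdq 0.05
```

View pics/w8.png

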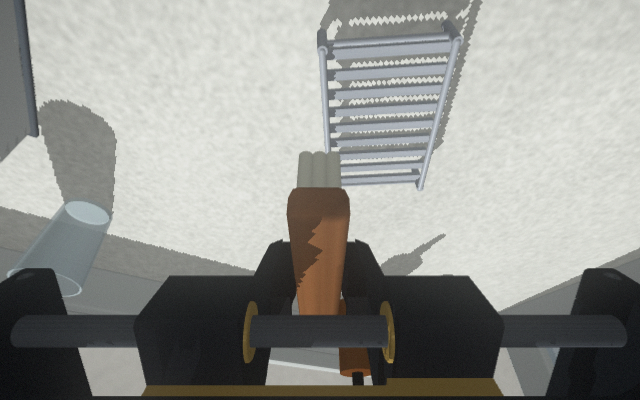

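Rack rail ends in this view are at (323,38–45), (456,38) and (421,187). The fourth is hidden behind the brush.

```bash
python3 - <<'E'
from h import *
f=load("w8");q=onplane(f,[(324,46),(456,40),(421,187)],33);print(q.round(1))
# left rail points
l=onplane(f,[(324,60),(329,150)],33);print(l.round(1),np.degrees(np.arctan2(*(l[1]-l[0])[[1,0]])))
v=q[2]-q[1];print("yaw right rail",np.degrees(np.arctan2(v[1],v[0])),np.linalg.norm(v),"width",np.linalg.norm(q[0]-q[1]),"centre",(q[0]+q[2])/2)
P=dep(f);m=(P[...,2]>12)&(P[...,2]<45)&(abs(P[...,1]-373)<130)&(abs(P[...,0]-446)<130)
r=P[m];rr=cv2.minAreaRect(r[:,:2].astype(np.float32));print(rr)
slat=P[60:150,345:420].reshape(-1,3);z=slat[:,2];print("slat z",np.percentile(z[z>12],[10,50,90]))
E
```

```text
[[402.1 289.1  33. ]
 [349.9 370.4  33. ]
 [479.8 460.7  33. ]]
[[411.1 294.5  33. ]
 [485.4 344.9  33. ]] 34.14297801773398
yaw right rail 34.76932059622495 158.24553318988907 width 96.65861679214446 centre [440.96878205 374.86817804  33.        ]
((443.781005859375, 375.60162353515625), (168.657470703125, 108.64596557617188), 33.70759201049805)
slat z [18.63711587 21.80687132 22.77598487]
```

Call:
arm_command([
  [[3.6, 2.1, 3.2], [0, 0.03, -0.06], 10],
  [[6.0, 1, 7], [0, 0.03, -0.06], 10],
  [[6.0, 0.3, 9.1], [0, 0.03, -0.06], 10],
  [[6.0, -1.9, 13.0], [0, 0.03, -0.06], 10],
  [[6.0, -1.9, 13.0], [0, 0.03, -0.06], 10],
  [[6.0, -1.9, 13.0], [0, 0.03, -0.06], 10],
])

```text
clock: 14.38
tcp_pos: [450.5, 377.9, 76.6]
orientation: [[-0.558, 0.719, 0.414], [0.83, 0.482, 0.281], [0.002, 0.5, -0.866]]
ft_force: [0.3, 0.1, -0.1]
width: 21.9
```

```bash
python3 - <<'E'
from plan import *
st();f=shot("w9")
from cell import grab_frame
for n in("side","scene"):
    f=grab_frame(n);np.savez(f"pics/{n}3.npz",**f)
    x,y,w,h=(400,150,160,130) if n=="scene" else (140,90,160,120)
    cv2.imwrite(f"pics/{n}3.png",cv2.resize(f["img"][y:y+h,x:x+w,::-1],None,fx=4,fy=4,interpolation=cv2.INTER_CUBIC))
t=(448.6,378.6)
plan([((t[0],t[1],z),Rlean(60,34)) for z in (65,57,54,53,52.5)])
E
```

```text
t 14.38 tcp [450.5 377.9  76.6] z [ 0.414  0.281 -0.866] x [-0.558  0.83   0.002] w 21.9 f [ 0.3  0.1 -0.1] q [ 0.46  0.22  2.08  0.21  0.33 -1.88]
[[0.1,-0.8,1.0],[0.00,-0.00,-0.00]] [ 0.47  0.22  2.11  0.22  0.3  -1.89] maxdq 0.03
[[0.1,-1.2,1.7],[0.00,-0.00,-0.00]] [ 0.47  0.24  2.11  0.23  0.28 -1.9 ] maxdq 0.02
[[0.1,-1.4,1.9],[0.00,-0.00,-0.00]] [ 0.47  0.25  2.11  0.24  0.27 -1.91] maxdq 0.01
[[0.1,-1.4,2.0],[0.00,-0.00,-0.00]] [ 0.47  0.25  2.11  0.24  0.27 -1.91] maxdq 0.0
[[0.1,-1.4,2.1],[0.00,-0.00,-0.00]] [ 0.47  0.25  2.11  0.24  0.27 -1.91] maxdq 0.0
```

View pics/w9.png

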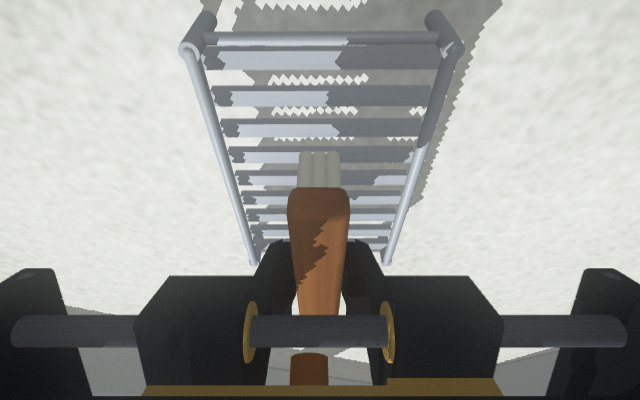

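View pics/scene3.png

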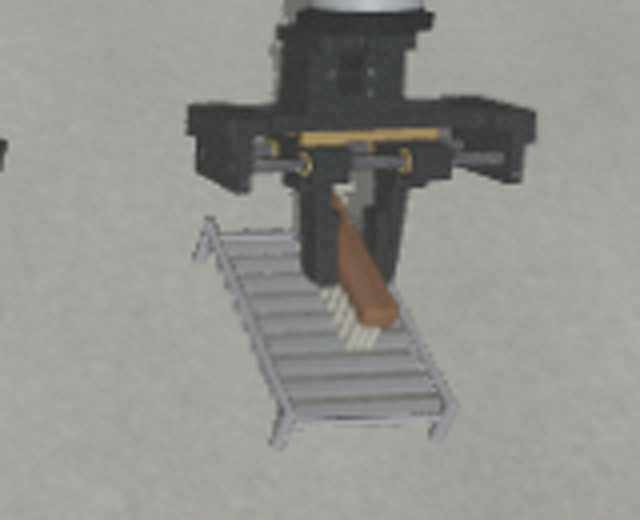

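View pics/side3.png

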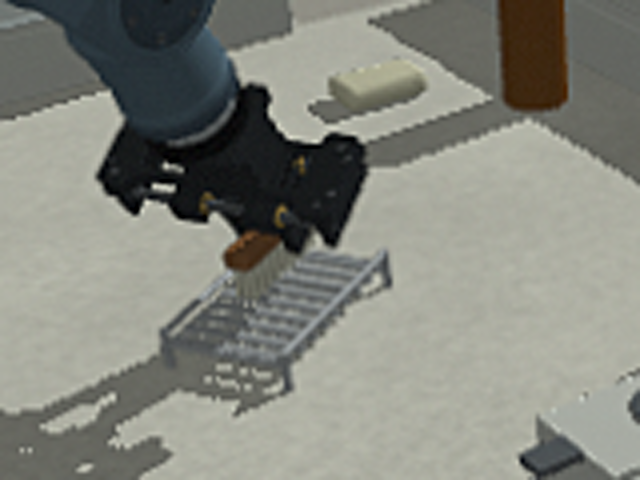

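The rails are symmetric about column 320.5 (left rail (190,48)→(253,262), right (452,48)→(388,262)) and the brush is at column 318, so the lateral alignment is good. Checking the lengthwise position.

```bash
python3 - <<'E'
from h import *
f=load("w9");q=onplane(f,[(190,48),(452,48),(253,262),(388,262)],33);print(q.round(1),q.mean(0).round(1))
n=(q[0]+q[1])/2;e=(q[2]+q[3])/2;print(np.degrees(np.arctan2(*(e-n)[[1,0]])),np.linalg.norm(e-n),np.linalg.norm(q[0]-q[1]),np.linalg.norm(q[2]-q[3]))
u=np.array([np.cos(np.radians(34)),np.sin(np.radians(34))]);tcp=np.array([450.5,377.9])
print("brush centre",tcp-5.6*u)
P=dep(f);im=f["img"].astype(int);m=(im[...,0]>im[...,2]+30);m[330:]=0;m[:185]=0;m[:,:285]=0;m[:,355:]=0
b=P[m];b=b[b[:,2]>np.percentile(b[:,2],60)];l=b[:,:2]@u;v=b[:,:2]@np.array([-u[1],u[0]]);print("top z",np.median(b[:,2]),"near end along",np.percentile(l,1),"centre along",np.percentile(l,1)+54,"lat",np.median(v), "rack along/lat", q.mean(0)[:2]@u, q.mean(0)[:2]@np.array([-u[1],u[0]]))
E
```

```text
[[403.9 289.9  33. ]
 [349.6 370.9  33. ]
 [535.9 377.4  33. ]
 [480.  461.1  33. ]] [442.3 374.8  33. ]
34.10651556433688 158.43332238007181 97.48898098472779 100.6587005220651
brush centre [445.85738959 374.76851974]
  return _methods._mean(a, axis=axis, dtype=dtype,
  ret = ret.dtype.type(ret / rcount)
Traceback (most recent call last):
IndexError: index -1 is out of bounds for axis 0 with size 0
```

Call:
arm_command([
  [[0.1, -0.8, 1.0], [0, 0, 0], 10],
  [[0.1, -1.2, 1.7], [0, 0, 0], 10],
  [[0.1, -1.4, 1.95], [0, 0, 0], 10],
  [[0.1, -1.4, 2.05], [0, 0, 0], 10],
  [[0.1, -1.4, 2.05], [0, 0, 0], 10],
])

```text
clock: 15.15
tcp_pos: [448.9, 378.5, 52.8]
orientation: [[-0.559, 0.718, 0.416], [0.829, 0.482, 0.282], [0.002, 0.502, -0.865]]
ft_force: [0.3, -0.7, -1.0]
width: 22.0
```

```bash
python3 - <<'E'
from plan import *
s=st();print((s["orientation"].T@[0,0,-.1]).round(3))
plan([((448.4,378.4,z),Rlean(60,34)) for z in (52,51)])
E
```

```text
t 15.15 tcp [448.9 378.5  52.8] z [ 0.416  0.282 -0.865] x [-0.559  0.829  0.002] w 22.0 f [ 0.3 -0.7 -1. ] q [ 0.46  0.27  2.08  0.25  0.27 -1.92]
[-0.    -0.05   0.086]
[[0.0,-0.1,0.0],[0.00,-0.00,-0.00]] [ 0.47  0.25  2.11  0.24  0.27 -1.92] maxdq 0.02
[[0.0,-0.1,0.1],[0.00,-0.00,-0.00]] [ 0.47  0.25  2.11  0.24  0.27 -1.92] maxdq 0.0
```

Lowering 1 mm at a time until there is contact.

Call:
arm_command([
  [[0, -0.05, 0.09], [0, 0, 0], 10],
  [[0, -0.05, 0.09], [0, 0, 0], 10],
  [[0, -0.05, 0.09], [0, 0, 0], 10],
])

```text
clock: 15.52
tcp_pos: [449.0, 378.6, 51.9]
orientation: [[-0.559, 0.718, 0.416], [0.829, 0.482, 0.282], [0.002, 0.502, -0.865]]
ft_force: [0.8, 1.2, -0.4]
width: 21.8
```

Call:
arm_command([
  [[0, -0.05, 0.09], [0, 0, 0], 10],
  [[0, -0.05, 0.09], [0, 0, 0], 10],
  [[0, -0.1, 0.17], [0, 0, 0], 10],
  [[0, -0.1, 0.17], [0, 0, 0], 10],
])

```text
clock: 16.02
tcp_pos: [449.3, 379.1, 51.5]
orientation: [[-0.559, 0.716, 0.417], [0.829, 0.482, 0.283], [0.002, 0.505, -0.863]]
ft_force: [-9.5, -6.1, 17.5]
width: 21.4
```

Contact made, as predicted at TCP z of about 51.4. Relieving the load, then releasing.

Call:
arm_command([
  [[0, 0, 0], [0, 0, 0], 10],
  [[0, 0, 0], [0, 0, 0], 10],
  [[0, 0, 0], [0, 0, 0], 10],
])

```text
clock: 16.4
tcp_pos: [449.4, 379.2, 51.6]
orientation: [[-0.559, 0.716, 0.418], [0.829, 0.482, 0.283], [0.002, 0.505, -0.863]]
ft_force: [-1.6, -1.2, 2.9]
width: 21.6
```

Call:
arm_command([
  [[0, 0, 0], [0, 0, 0], 30],
  [[0, 0, 0], [0, 0, 0], 40],
  [[0, 0, 0], [0, 0, 0], 42],
  [[0, 0, 0], [0, 0, 0], 42],
])

```text
clock: 16.9
tcp_pos: [449.4, 379.2, 51.6]
orientation: [[-0.559, 0.716, 0.418], [0.829, 0.482, 0.283], [0.002, 0.505, -0.863]]
ft_force: [0.2, 1.1, 0.3]
width: 36.9
```

```bash
python3 - <<'E'
from h import *
st();f=shot("w10")
E
```

```text
t 16.9 tcp [449.4 379.2  51.6] z [ 0.418  0.283 -0.863] x [-0.559  0.829  0.002] w 36.9 f [0.2 1.1 0.3] q [ 0.46  0.27  2.08  0.25  0.27 -1.93]
```

View pics/w10.png

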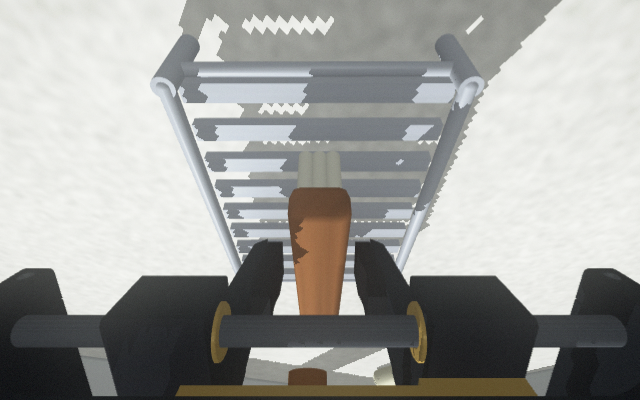

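The brush stands free on its bristles on the slats, with the fingers at columns 282 and 356 and the brush from 288 to 350. Retreating along the tool axis.

Call:
arm_command([
  [[0, 0, -2], [0, 0, 0], 42],
  [[0, 0, -5], [0, 0, 0], 45],
  [[0, 0, -9], [0, 0, 0], 50],
  [[0, 0, -14], [0, 0, 0], 60],
  [[0, 0, -17], [0, 0, 0], 60],
  [[0, 0, -17], [0, 0, 0], 60],
])

```text
clock: 17.7
tcp_pos: [379.2, 331.4, 201.0]
orientation: [[-0.559, 0.713, 0.422], [0.829, 0.481, 0.285], [0.001, 0.509, -0.86]]
ft_force: [0.5, 0.8, 0.1]
width: 53.4
```

```bash
python3 - <<'E'
from plan import *
s=st();f=shot("w11")
u=np.array([np.cos(np.radians(34)),np.sin(np.radians(34))])
P=dep(f);im=f["img"].astype(int);m=(im[...,0]>im[...,2]+30)&(P[...,2]>50)&(P[...,2]<75)&(abs(P[...,0]-444)<90)&(abs(P[...,1]-375)<90)
b=P[m];print(len(b),np.median(b[:,2]),cv2.minAreaRect(b[b[:,2]>58][:,:2].astype(np.float32)))
q=P[(P[...,2]>12)&(P[...,2]<42)&(abs(P[...,1]-373)<130)&(abs(P[...,0]-446)<130)];print(cv2.minAreaRect(q[:,:2].astype(np.float32)))
from cell import grab_frame
f=grab_frame("scene");np.savez("pics/scene4.npz",**f);cv2.imwrite("pics/scene4.png",cv2.resize(f["img"][130:280,220:540,::-1],None,fx=2.5,fy=2.5))
hinge=np.array([637,-152,52.]);t=np.radians(60);g=hinge+172*np.array([-np.cos(t),0,np.sin(t)])+4*np.array([np.sin(t),0,np.cos(t)]);print("tab",g)
M=Rlean(112)
L=Rlean
plan([((400,300,270),L(65,28)),((420,240,300),L(70,22)),((440,180,320),L(75,16)),((460,110,330),L(82,10)),((490,40,340),L(90,5)),((530,-30,350),L(98,0)),((570,-90,345),L(105)),((595,-140,330),L(112)),(g-92*M[:,2],M),(g-92*M[:,2],M)])
E
```

```text
t 17.7 tcp [379.2 331.4 201. ] z [ 0.422  0.285 -0.86 ] x [-0.559  0.829  0.001] w 53.4 f [0.5 0.8 0.1] q [ 0.43 -0.25  2.22  0.14  0.65 -1.82]
1804 62.86506186221477 ((444.25128173828125, 376.277587890625), (106.28324127197266, 21.272552490234375), 33.804866790771484)
((443.9228820800781, 375.9214172363281), (168.75050354003906, 108.07164764404297), 34.134849548339844)
tab [ 554.46410162 -152.          202.95636945]
[[-3.8,3.7,-6.2],[0.09,-0.05,0.09]] [ 0.38 -0.29  2.07  0.06  0.93 -1.71] maxdq 0.28
[[-9.9,3.7,-9.6],[0.18,-0.09,0.19]] [ 0.24 -0.3   2.    0.05  1.1  -1.73] maxdq 0.17
[[-15.9,3.3,-12.2],[0.27,-0.12,0.29]] [ 0.11 -0.28  1.92  0.05  1.24 -1.75] maxdq 0.14
[[-22.9,1.8,-14.2],[0.38,-0.14,0.40]] [-0.04 -0.2   1.83  0.03  1.38 -1.78] maxdq 0.15
[[-30.3,1.1,-15.8],[0.52,-0.14,0.49]] [-0.16 -0.06  1.68  0.    1.52 -1.82] maxdq 0.15
[[-38.4,1.1,-17.0],[0.65,-0.12,0.59]] [-0.26  0.12  1.48 -0.04  1.68 -1.83] maxdq 0.2
[[-45.6,0.8,-16.6],[0.77,-0.08,0.60]] [-0.32  0.3   1.28 -0.08  1.8  -1.9 ] maxdq 0.2
[[-51.1,-0.5,-15.7],[0.89,-0.05,0.61]] [-0.36  0.47  1.12 -0.14  1.91 -1.95] maxdq 0.17
[[-51.8,-3.7,-12.7],[0.89,-0.05,0.61]] [-0.38  0.48  1.19 -0.14  1.83 -1.96] maxdq 0.08
[[-51.8,-3.7,-12.7],[0.89,-0.05,0.61]] [-0.38  0.48  1.19 -0.14  1.83 -1.96] maxdq 0.0
```

View pics/w11.png

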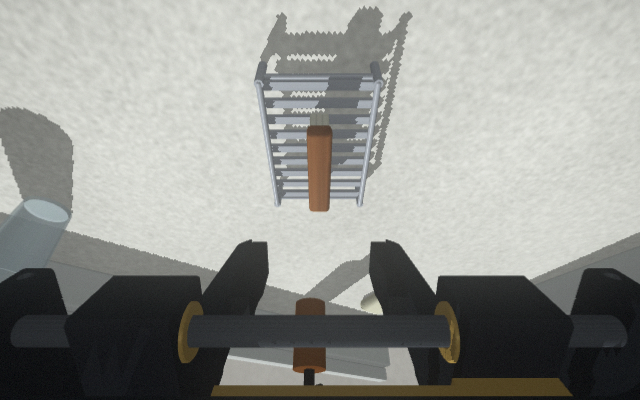

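View pics/scene4.png

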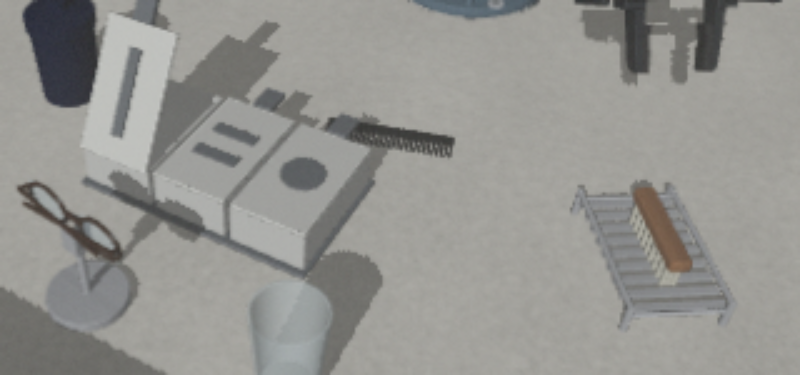

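The brush is at (444.3, 376.3) with yaw 33.8°. The rack is at (443.9, 375.9) with yaw 34.1°, so the brush is well placed. Returning to the tab to shut the lid.

Call:
arm_command([
  [[-3.8, 3.7, -6.2], [0.09, -0.05, 0.09], 60],
  [[-9.9, 3.7, -9.6], [0.18, -0.09, 0.19], 60],
  [[-15.9, 3.3, -12.2], [0.27, -0.12, 0.29], 60],
  [[-22.9, 1.8, -14.2], [0.38, -0.14, 0.4], 60],
  [[-30.3, 1.1, -15.8], [0.52, -0.14, 0.49], 60],
  [[-38.4, 1.1, -17], [0.65, -0.12, 0.59], 60],
  [[-45.6, 0.8, -16.6], [0.77, -0.08, 0.6], 60],
  [[-51.1, -0.5, -15.7], [0.89, -0.05, 0.61], 60],
  [[-51.1, -0.5, -15.7], [0.89, -0.05, 0.61], 60],
  [[-51.1, -0.5, -15.7], [0.89, -0.05, 0.61], 60],
])

```text
clock: 19.05
tcp_pos: [595.9, -143.4, 324.2]
orientation: [[0.002, 0.923, -0.384], [1.0, -0.003, -0.002], [-0.003, -0.384, -0.923]]
ft_force: [-0.1, 1.5, -0.2]
width: 53.3
```

```bash
python3 - <<'E'
from plan import *
s=st();f=shot("w12")
g=np.array([556,-152,205]);M=Rlean(112)
plan([(g-60*M[:,2],M),(g-30*M[:,2],M),(g+8*M[:,2],M)])
E
```

```text
t 19.05 tcp [ 595.9 -143.4  324.2] z [-0.384 -0.002 -0.923] x [ 0.002  1.    -0.003] w 53.3 f [-0.1  1.5 -0.2] q [-0.36  0.48  1.11 -0.15  1.91 -1.95]
[[-0.9,0.9,6.6],[-0.01,0.00,-0.00]] [-0.38  0.47  1.25 -0.14  1.77 -1.96] maxdq 0.14
[[-0.9,0.9,9.6],[-0.01,0.00,-0.00]] [-0.39  0.47  1.31 -0.14  1.71 -1.96] maxdq 0.06
[[-0.9,1.0,13.4],[-0.01,0.00,-0.00]] [-0.4   0.47  1.39 -0.15  1.64 -1.95] maxdq 0.07
```

View pics/w12.png

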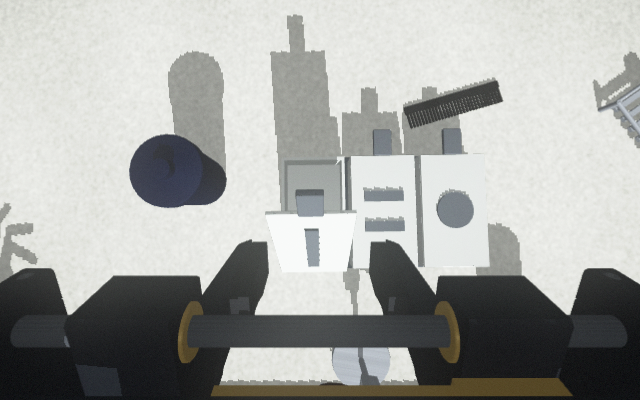

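The open lid's tab is at (310,203), roughly in line with the fingers once shifted −9 mm. Going in.

```bash
python3 - <<'E'
from plan import *
s=st()
g=np.array([556.5,-152,206.5]);M=Rlean(115)
plan([(g-60*M[:,2],M),(g-30*M[:,2],M),(g+8*M[:,2],M)])
f=load("w12");P=dep(f);print(P[203,310],P[193,310]); print(onplane(f,[(295,191),(324,191)],208))
E
```

```text
t 19.1 tcp [ 595.6 -142.4  325.4] z [-0.383 -0.002 -0.924] x [ 0.001  1.    -0.003] w 52.6 f [-0.5  0.5  0.2] q [-0.36  0.48  1.12 -0.15  1.91 -1.95]
[[-0.9,1.2,6.5],[0.04,0.00,-0.00]] [-0.37  0.52  1.2  -0.16  1.83 -1.95] maxdq 0.09
[[-0.9,1.1,9.5],[0.04,0.00,-0.00]] [-0.38  0.51  1.27 -0.16  1.77 -1.95] maxdq 0.07
[[-0.9,0.9,13.3],[0.04,0.00,-0.00]] [-0.39  0.5   1.35 -0.16  1.7  -1.95] maxdq 0.08
[ 557.93576208 -150.92677575  206.76868939] [ 550.03810524 -150.60858126  217.07978849]
[[ 547.59861576 -163.82458574  208.        ]
 [ 547.6653866  -138.8104348   208.        ]]
```

Call:
arm_command([
  [[-0.9, 1.2, 4], [0.04, 0, 0], 60],
  [[-0.9, 1.2, 6.5], [0.04, 0, 0], 60],
  [[-0.9, 1.1, 9.5], [0.04, 0, 0], 60],
  [[-0.9, 0.95, 12], [0.04, 0, 0], 60],
  [[-0.9, 0.9, 13.3], [0.04, 0, 0], 55],
  [[-0.9, 0.9, 13.3], [0.04, 0, 0], 45],
  [[-0.9, 0.9, 13.3], [0.04, 0, 0], 15],
  [[-0.9, 0.9, 13.3], [0.04, 0, 0], 10],
  [[-0.9, 0.9, 13.3], [0.04, 0, 0], 10],
  [[-0.9, 0.9, 13.3], [0.04, 0, 0], 10],
], squeeze=10)

```text
clock: 20.35
tcp_pos: [553.1, -151.5, 199.7]
orientation: [[0.001, 0.908, -0.419], [1.0, -0.002, -0.002], [-0.003, -0.419, -0.908]]
ft_force: [-1.3, 2.4, 3.5]
width: 24.0
```

```bash
python3 - <<'E'
from arc import *
seq(60,[60,55,50,45,40,35,30,25,20,15,10,5,0,-1],5/6)
E
```

```text
t 20.35 tcp [ 553.1 -151.5  199.7] z [-0.419 -0.002 -0.908] x [ 0.001  1.    -0.003] w 24.0 f [-1.3  2.4  3.5] q [-0.39  0.51  1.34 -0.16  1.69 -1.95]
grasp [ 556.5 -151.5  207. ]
60 [[0.0,0.0,0.0],[0.00,0.00,0.00],10] [ 553. -151.  200.] [-0.39  0.5   1.35 -0.16  1.69 -1.94]
55 [[0.0,-0.8,1.2],[-0.07,0.00,0.00],10] [ 540. -151.  192.] [-0.41  0.43  1.45 -0.14  1.59 -1.96]
50 [[0.0,-1.5,2.6],[-0.15,0.00,0.00],10] [ 529. -151.  183.] [-0.43  0.37  1.54 -0.12  1.5  -1.97]
45 [[0.0,-2.1,3.9],[-0.22,0.00,0.00],10] [ 517. -151.  173.] [-0.45  0.31  1.62 -0.1   1.4  -1.99]
40 [[0.0,-2.6,5.3],[-0.29,0.00,0.00],10] [ 507. -151.  162.] [-0.48  0.26  1.71 -0.07  1.3  -2.02]
35 [[0.0,-2.9,6.8],[-0.36,0.00,0.00],10] [ 498. -151.  150.] [-0.5   0.21  1.79 -0.04  1.2  -2.06]
30 [[0.0,-3.2,8.3],[-0.44,0.00,0.00],10] [ 490. -151.  138.] [-0.53  0.17  1.87  0.    1.1  -2.1 ]
25 [[0.0,-3.2,9.8],[-0.51,0.00,0.00],10] [ 483. -151.  125.] [-0.56  0.13  1.95  0.05  1.   -2.16]
20 [[0.0,-3.2,11.2],[-0.58,0.00,0.00],10] [ 477. -151.  111.] [-0.6   0.1   2.02  0.1   0.9  -2.22]
15 [[0.0,-3.0,12.7],[-0.65,0.00,0.00],10] [ 472. -151.   97.] [-0.63  0.08  2.09  0.18  0.8  -2.31]
10 [[0.0,-2.7,14.2],[-0.73,0.00,0.00],10] [ 469. -151.   82.] [-0.67  0.07  2.16  0.28  0.7  -2.43]
5 [[0.0,-2.3,15.6],[-0.80,0.00,0.00],10] [ 467. -151.   67.] [-0.7   0.07  2.22  0.42  0.61 -2.59]
0 [[0.0,-1.7,17.0],[-0.87,0.00,0.00],10] [ 466. -151.   53.] [-0.74  0.09  2.27  0.61  0.53 -2.8 ]
-1 [[0.0,-1.6,17.3],[-0.89,0.00,0.00],10] [ 466. -151.   50.] [-0.75  0.1   2.28  0.65  0.51 -2.85]
```

Call:
arm_command([
  [[0, -0.8, 1.2], [-0.07, 0, 0], 10],
  [[0, -1.5, 2.6], [-0.15, 0, 0], 10],
  [[0, -2.1, 3.9], [-0.22, 0, 0], 10],
  [[0, -2.6, 5.3], [-0.29, 0, 0], 10],
  [[0, -2.9, 6.8], [-0.36, 0, 0], 10],
  [[0, -3.2, 8.3], [-0.44, 0, 0], 10],
  [[0, -3.2, 9.8], [-0.51, 0, 0], 10],
  [[0, -3.2, 11.2], [-0.58, 0, 0], 10],
  [[0, -3.2, 11.2], [-0.58, 0, 0], 10],
])

```text
clock: 21.48
tcp_pos: [477.7, -152.4, 111.5]
orientation: [[0.003, 0.988, 0.151], [1.0, -0.002, -0.005], [-0.004, 0.151, -0.988]]
ft_force: [6.5, 0.6, -3.1]
width: 24.2
```

```bash
python3 - <<'E'
from arc import *
d=g-hinge;th=np.degrees(np.arctan2(d[2],-d[0]));print("angle",th-1.5,np.hypot(d[0],d[2]))
seq(th-1.5,[15,10,5,2,0,-1],5/6)
E
```

```text
t 21.48 tcp [ 477.7 -152.4  111.5] z [ 0.151 -0.005 -0.988] x [ 0.003  1.    -0.004] w 24.2 f [ 6.5  0.6 -3.1] q [-0.6   0.11  2.01  0.1   0.9  -2.22]
grasp [ 476.5 -152.3  119.4]
angle 21.270207793098166 174.05391104913386
15 [[0.0,-0.8,1.7],[-0.09,0.00,0.00],10] [ 472. -152.   94.] [-0.64  0.08  2.11  0.2   0.77 -2.34]
10 [[0.0,-1.4,3.1],[-0.16,0.00,0.00],10] [ 469. -152.   79.] [-0.68  0.07  2.17  0.31  0.67 -2.47]
5 [[0.0,-1.8,4.5],[-0.24,0.00,0.00],10] [ 467. -152.   64.] [-0.71  0.08  2.23  0.46  0.58 -2.64]
2 [[0.0,-1.9,5.4],[-0.28,0.00,0.00],10] [ 467. -152.   55.] [-0.74  0.09  2.26  0.58  0.53 -2.77]
0 [[0.0,-2.0,6.0],[-0.31,0.00,0.00],10] [ 467. -152.   49.] [-0.75  0.1   2.28  0.67  0.51 -2.87]
-1 [[0.0,-2.1,6.3],[-0.32,0.00,0.00],10] [ 467. -152.   46.] [-0.76  0.11  2.29  0.72  0.49 -2.93]
```

Call:
arm_command([
  [[0, -0.8, 1.7], [-0.09, 0, 0], 10],
  [[0, -1.4, 3.1], [-0.16, 0, 0], 10],
  [[0, -1.8, 4.5], [-0.24, 0, 0], 10],
  [[0, -1.9, 5.4], [-0.28, 0, 0], 10],
  [[0, -2.0, 5.9], [-0.3, 0, 0], 10],
  [[0, -2.0, 6.0], [-0.31, 0, 0], 10],
  [[0, -2.0, 6.0], [-0.31, 0, 0], 10],
])

```text
clock: 22.35
tcp_pos: [467.3, -152.7, 49.7]
orientation: [[0.002, 0.895, 0.446], [1.0, -0.0, -0.005], [-0.004, 0.446, -0.895]]
ft_force: [-3.4, 2.7, 9.0]
width: 23.7
```

Call:
arm_command([
  [[0, -0.1, 0.2], [0, 0, 0], 10],
  [[0, -0.1, 0.2], [0, 0, 0], 10],
  [[0, -0.1, 0.2], [0, 0, 0], 10],
])

```text
clock: 22.72
tcp_pos: [467.7, -152.7, 48.3]
orientation: [[0.001, 0.894, 0.447], [1.0, 0.001, -0.005], [-0.005, 0.447, -0.894]]
ft_force: [-4.7, 4.1, 12.0]
width: 23.6
```

Call:
arm_command([
  [[0, 0, 0], [0, 0, 0], 30],
  [[0, 0, 0], [0, 0, 0], 50],
  [[0, 0, 0], [0, 0, 0], 60],
  [[0, 0, -1], [0, 0, 0], 60],
  [[0, 0, -4], [0, 0, 0], 60],
  [[0, 0, -8], [0, 0, 0], 60],
  [[0, 0, -11], [0, 0, 0], 60],
  [[0, 0, -11], [0, 0, 0], 60],
])

```text
clock: 23.72
tcp_pos: [418.9, -153.6, 149.1]
orientation: [[0.002, 0.893, 0.45], [1.0, 0.002, -0.009], [-0.009, 0.45, -0.893]]
ft_force: [-1.0, 0.1, -0.8]
width: 52.7
```

```bash
python3 - <<'E'
from h import *
from cell import grab_frame
s=st();f=shot("w13");P=dep(f)
for nm,f in (("w13",f),("side5",grab_frame("side")),("scene5",grab_frame("scene"))):
    if nm!="w13":
        np.savez(f"pics/{nm}.npz",**f);P=dep(f)
        x,y,w,h=(220,120,190,140) if "scene" in nm else (210,140,190,150)
        cv2.imwrite(f"pics/{nm}.png",cv2.resize(f["img"][y:y+h,x:x+w,::-1],None,fx=4,fy=4,interpolation=cv2.INTER_CUBIC))
    Z=P[...,2]
    for lab,cy in(("bar",-152),("pair",-58),("disc",36)):
        out=[]
        for x0,x1 in((457,480),(492,510),(615,633)):
            hw=9 if x1<485 else 35
            m=(P[...,0]>x0)&(P[...,0]<x1)&(abs(P[...,1]-cy)<hw)&(Z>48)&(Z<75); out.append((int(m.sum()),round(float(np.median(Z[m])),1) if m.any() else None))
        print(nm,lab,"tab/front/back z",out)
E
```

```text
t 23.73 tcp [ 418.9 -153.6  149.1] z [ 0.45  -0.009 -0.893] x [ 0.002  1.    -0.009] w 52.7 f [-1.   0.1 -0.8] q [-0.86 -0.26  2.33  0.48  0.81 -2.72]
w13 bar tab/front/back z [(448, 60.3), (1016, 57.2), (442, 57.1)]
w13 pair tab/front/back z [(446, 60.2), (1043, 57.2), (23, 57.2)]
w13 disc tab/front/back z [(450, 60.0), (1050, 57.0), (0, None)]
side5 bar tab/front/back z [(52, 60.2), (157, 57.3), (128, 57.3)]
side5 pair tab/front/back z [(0, None), (0, None), (106, 57.4)]
side5 disc tab/front/back z [(5, 61.4), (0, None), (97, 57.7)]
scene5 bar tab/front/back z [(30, 60.7), (84, 57.8), (108, 57.7)]
scene5 pair tab/front/back z [(34, 60.6), (97, 57.7), (127, 57.6)]
scene5 disc tab/front/back z [(32, 60.6), (111, 57.7), (139, 57.8)]
```

View pics/side5.png

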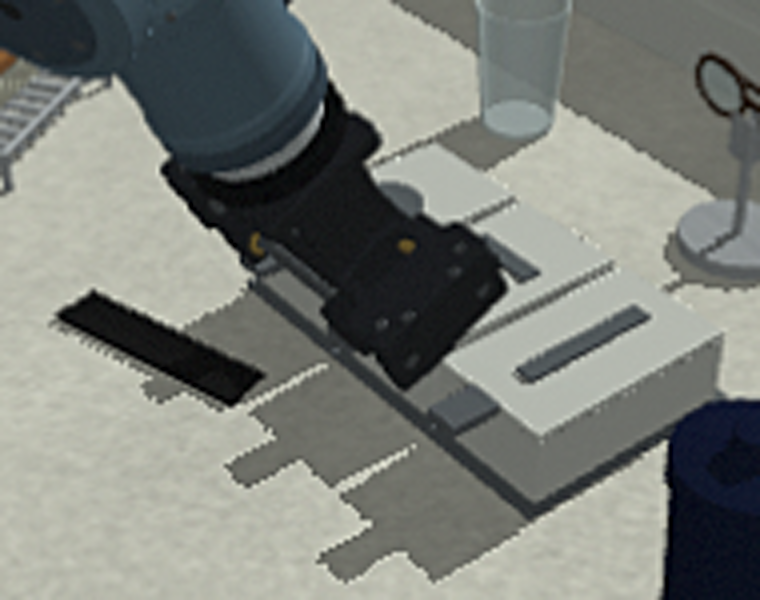

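View pics/w13.png

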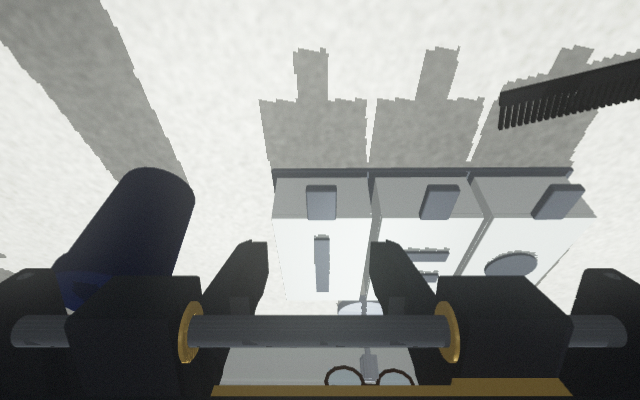

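The lid is shut and all three lids sit at the same height (tabs 60.0–60.3 mm in the wrist view). Backing off a little, then a final comparison against the first picture.

Call:
arm_command([
  [[0, 0, -4], [0.1, 0, 0], 60],
  [[0, 0, -7], [0.2, 0, 0], 60],
  [[0, 0, -7], [0.2, 0, 0], 60],
  [[0, 0, -7], [0.2, 0, 0], 60],
])

```text
clock: 24.38
tcp_pos: [386.7, -150.7, 206.7]
orientation: [[0.001, 0.966, 0.259], [1.0, -0.0, -0.002], [-0.001, 0.259, -0.966]]
ft_force: [1.0, -0.1, 0.0]
width: 53.0
```

```bash
python3 - <<'E'
from h import *
from cell import grab_frame
st();f=grab_frame("scene");a=load("scene0");g=grab_frame("side")
d=np.abs(f["img"].astype(int)-a["img"]).max(2)>40
cv2.imwrite("pics/fin.png",cv2.resize(f["img"][100:310,200:540,::-1],None,fx=2.3,fy=2.3))
n,l,s,c=cv2.connectedComponentsWithStats(d.astype(np.uint8))
print([tuple(map(int,x)) for x in s[1:] if x[4]>12])
P=dep(f);im=f["img"].astype(int);m=(im[...,0]>im[...,2]+30)&(P[...,2]>50)&(P[...,2]<75)&(abs(P[...,0]-444)<90)&(abs(P[...,1]-375)<90)
print(m.sum(),np.median(P[m],0),cv2.minAreaRect(P[m][:,:2].astype(np.float32)))
E
```

```text
t 24.38 tcp [ 386.7 -150.7  206.7] z [ 0.259 -0.002 -0.966] x [ 0.001  1.    -0.001] w 53.0 f [ 1.  -0.1  0. ] q [-0.8  -0.34  2.2   0.21  1.1  -2.45]
[(284, 0, 71, 110, 3011), (434, 0, 91, 116, 3782), (512, 0, 128, 145, 4653), (383, 8, 21, 51, 425), (442, 8, 9, 16, 67), (633, 43, 7, 19, 81), (401, 51, 12, 10, 55), (415, 56, 7, 7, 16), (339, 72, 52, 53, 844), (634, 89, 6, 12, 27), (614, 98, 9, 5, 25), (473, 202, 12, 13, 91), (476, 214, 21, 27, 245)]
319 [456.50382473 378.37726579  62.5294379 ] ((450.3543395996094, 376.19293212890625), (104.84601593017578, 20.668916702270508), 33.851318359375)
```

View pics/fin.png

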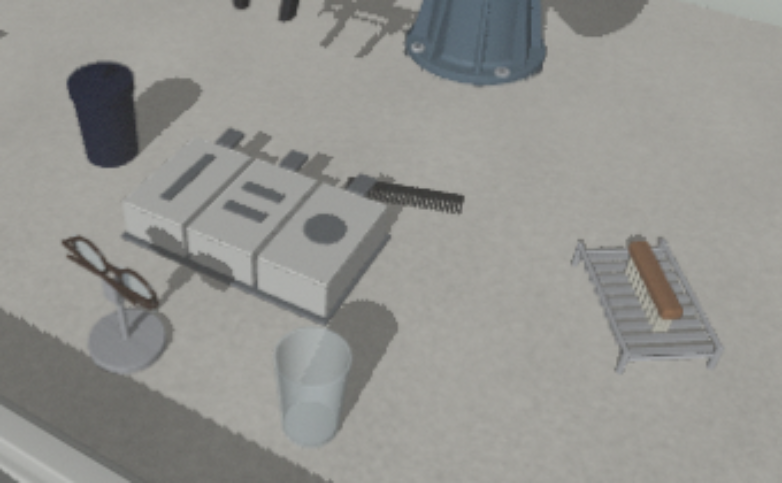

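Only the arm, its shadows and the brush on the rack differ from the first picture. Handing in.

```bash
python3 -c "
from cell import finish_job
print(finish_job())"
```

```text
the job is handed in; nothing more can be done
None
```

I opened the long-bar lid to its stop, set the brush bristles down and lengthways in the middle of the soap rack, and shut the lid again. I handed the job in at about 24.4 s with the gripper clear of everything.

- **Lid at its stop:** the arm met the stop at an estimated 61°, against the stated 60°. Pushing a little further moved the tab only about a millimetre while the force rose from about 10 N to 14 N.
- **Brush on the rack:** I pressed the brush down to contact at up to about 19 N, eased the load off, then released it.
    - The wrist camera put its centre at (444.3, 376.3) with yaw 33.8°, against the rack at (443.9, 375.9) with yaw 34.1°.
    - The scene camera put the brush about 3.5 mm further along x than the rack's middle. That disagrees slightly, and I took the closer wrist view as the better one.
- **Lids shut:** in the wrist view all three tabs read 60.0–60.3 mm high and all three lid plates 57.0–57.2 mm.
- **Last press on the lid:** it moved the tool down another 1.4 mm at about 12 N, and I could not tell whether that was the lid settling or the grip slipping. The pictures afterwards showed the lid level with the other two.
- **Everything else:** comparing the first and last scene pictures showed changes only at the arm, its shadow and the brush on the rack. The pot, tumbler, comb and glasses stand had not moved.

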